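Hold a dressing stone in the guard window of a felt wheel

ROBOT

A 7-joint arm with a two-finger parallel gripper is mounted at the origin on the work surface; the furniture and walls round the work are solid. World frame = base frame: x ahead of the robot, y to its left, z up, the work surface at z = 0. Lengths are in mm, angles in rad, forces in N, time in s.
With the tool pointing down it reaches from about 400 to 925 mm from the base axis. Payload 5.6 kg.
Tool frame: the origin (TCP) lies between the finger pads; the fingertips stand ahead of it and the grasp point (between the pads) is the TCP (nose_length is the z of the fingertips in the tool frame, in mm); z points along the fingers, y is the direction in which the jaws open and shut (so a half turn about z gives the same grasp; the last joint's range is limited). The gripper opens to 85 mm and grips with 20 to 120 N. Pads are 22 mm wide; open, the fingers measure 114 mm over their backs; the gripper's body (76 mm by 85 mm) begins 54 mm behind the grasp point. The pads swing forward as they close: fully open they stand 13 mm farther back than shut.
Start: joints at [-1.165, 0.468, -0.012, 1.603, 0.006, 1.071, -0.056], TCP at [282.065, 585.618, 217.09] pointing down, gripper open.
Joint ranges: [-2.53, 2.53], [-0.31, 2.02], [-1.57, 1.55], [0.28, 2.44], [-1.29, 4.43], [0.15, 1.84], [-2.92, 2.92]. Speed limits (rad/s): [2.57, 2.57, 3.14, 3.14, 3.14, 3.14, 3.14].

INTERFACE

Orientations are given as a unit quaternion [x, y, z, w].
In Python, from rig import read_state, capture, hand_in, masks_of, nose_length gives the robot as it stands.
- The arm moves only by the tool arm_command, never from a script. Its arguments are lists of equal length, an entry for each row: "hand": the gripper's target within -1 to 1 (shut at 1, half-way at 0, fully open at -1); "delta_pos": the shift along the tool's x, y, z in units of 25 mm (1.0 is 25 mm), a list of three; "angular": the turn, a rotation vector about the tool's x, y, z in units of 5 degrees (1.0 is 5 degrees), a list of three. In form: {"hand": [hand, ...], "delta_pos": [[dx, dy, dz], ...], "angular": [[rx, ry, rz], ...]}. A call has exactly 8 rows; each row is the pose to reach, as a shift and turn from the pose measured when the call began, along the tool's axes at that moment; what a row does not reach only later rows make up. A row lasts 1/10 s, in which the tool goes at most 50 mm and 8.59 degrees, less where a joint would pass 70% of its speed; a pose out of reach is approached as far as the arm can. A call with a gripper value outside its range is refused whole. The fingers move at their own pace and stop on an object; "grip_force" is the grip in N (left out, the last holds). Time passes only in rows, so rows that repeat a pose let the fingers close, or fill a call up. It gives the time, the measured TCP pose, the force and the opening at its end, in the units of the state.
- read_state(): the state, without advancing time (a new reading comes with each control period).
- capture(name): name is "side" or "top"; returns a dict with "color" (384x512x3 uint8, red, green, blue), "fx", "fy", "cx", "cy" (pixels), "dist" ([k1, k2, p1, p2, k3] as OpenCV has them; the pictures are not rectified), "view" (4x4, takes a point from world to camera coordinates). Camera axes: x right, y up, looking along -z (the intrinsics and any distortion apply to the point x, -y, -z); pixel columns grow to the right and rows downward; lengths in mm; the calibration is good to about 2 mm. A picture is of the moment at which its call begins. There is no depth.
- hand_in(): hands the job in, once; it reports no verdict.
Trained networks look in a picture, given as the dict that the camera call returned (one of the last four; its "shot" number tells which), for a name from the list of things; names that differ only in an ending like _2 or _b are one class to them, and where a whole thing is asked for, a point or a joint stands for the part that bears it (a point fixed in the world has none). Each returns a list of dicts, best first, with "conf" (0 to 1); they miss things now and then, are a little off and sometimes report something else, mostly with a low value. They report only what shows in the picture. A call takes as long as a camera call.
- masks_of(picture, target): "pixels" (384x512 bool, what is visible of it) and "centre" ([column, row] in pixels, amid what is visible of it).
The state is a dict: "clock": time; "joint_pos": joint angles; "qd": joint speeds; "joint_torque": joint torques, N m; "ee_pos": TCP position; "eef_rot": TCP orientation; "ft_force": force on the tool from outside, world axes, zero at the start; "moment": the same for the moment, N m; "opening": finger opening in mm.
Only numpy, scipy, OpenCV 4.12 (cv2) and the standard library are available. Lean on these libraries where they do the work, as an engineer would, in place of code of your own. Each camera call takes 0.05 s, during which the arm holds its last target.

TASK

The felt wheel on the small dressing stand is to be dressed. Clear away the wooden chock that blocks the window in the stand's yellow guard plate and leave it standing upright on the bench at least 12 cm from the window; then take the grey dressing stone, lay it level and straight through the window and finish while holding it there in the gripper, free of the window's edges, its nose about 2 cm short of the felt wheel. Do not touch the felt wheel with the stone, and leave the other things on the bench where they are.

Things in the scene. Friction and masses are not known exactly. Their poses are not given: they have to be found in the camera images.
- window (a point): Centre of the window in the yellow upright guard plate, on the plate's outer face (toward the robot), 50 mm above the bench. x is level and points straight through the window to the felt wheel, y to the left along the plate, z up. Window 52 mm wide (y), 28 mm high (z), 36 to 64 mm above the bench; plate 6 mm thick (x 0 to 6 mm), 140 mm wide, top edge 95 mm above the bench.
- dressing_stand: The whole stand (green base, yellow guard plate, felt wheel, grey motor), fixed to the bench, 150 mm wide (y), 120 mm deep (x), 95 mm high. Origin on the bench straight below the window point, same axes; the stand reaches from the plate at x = 0 back to x = 120 mm.
- felt_wheel: Cream felt wheel, 60 mm diameter, 25 mm wide, fixed on a level spindle that runs along the stand's y, 50 mm above the bench, behind the window; its rim nearest the window is 56 mm behind the window point along that point's x. Origin at the centre of its left face; z is the spindle axis.
- stone_center (a point): Centre of the loose grey dressing stone, a plain rectangular block 48 mm (its x) by 150 mm (its y, the long axis) by 24 mm (its z), about 0.3 kg; it lies flat on the bench left or right of the stand. Either end may be the nose.
- chock_center (a point): Centre (half-way up) of the loose wooden chock that stands in front of the window, 64 mm (its x) by 32 mm (its y) by 55 mm high, about 0.09 kg; the top is notched, with two raised ends 6 mm higher than the middle.
- tile_center (a point): Centre of a grey granite sample tile 56 x 56 x 10 mm lying flat on the bench, on the other side of the stand from the stone; leave it alone.
- wedge_center (a point): Centre of a beech wedge 30 x 75 x 22 mm lying right of the stand; leave it alone.
- marker_center (a point): Centre of a black marker pen 17 mm thick, 128 mm long (its y), lying at the right end of the bench; leave it alone.
- parts_box: Grey steel parts box, 134 (x) x 170 (y) x 62 mm high, fixed at the back left; origin at the centre of its underside.
- parts_tray: Blue parts tray, 106 (x) x 157 (y) x 36 mm high, fixed at the back right; origin at the centre of its underside.

How it is judged (in metres and radians):
On the way:
1. the chock is cleared away: standing upright on the bench, let go, more than 11 cm from the window (horizontal distance between chock_center and window above 0.11 m and angle between chock_center's own z axis and vertical below 0.15 rad and height (world z) of chock_center between 0.02 and 0.035 m and contact force between the fingers and chock below 0.2 N and linear speed of chock below 0.02 m/s), for 0.2 s.
At the end, for the whole second after the job is handed in: Stone gripped, still, centre 24-54 mm before the guard's outer face (nose 5-35 mm short of the wheel), within 6 mm of the window axis and 0.1 rad of straight, under 1.2 N on the stand; chock upright on the bench (0.15 rad), let go, over 11 cm from the window (all of step 1 and x of stone_center in the frame of window between -0.054 and -0.024 m and y of stone_center in the frame of window between -0.006 and 0.006 m and z of stone_center in the frame of window between -0.006 and 0.006 m and angle between the y axis of stone_center and the x axis of window, either way round below 0.1 rad and contact force between the fingers and dressing_stone above 2 N and contact force between dressing_stone and dressing_stand below 1.2 N and linear speed of dressing_stone below 0.02 m/s); the arm keeps its last pose, push and grip.
It fails at once if the stone touches the felt wheel (contact force between dressing_stone and felt_wheel above 0.5 N).
It fails at once if a bystander (tile, wedge or marker) is moved more than 3 cm (distance of any of tile_center, wedge_center, marker_center from where it was at the start of the episode above 0.03 m).
It also fails if it takes over 69 s, if anything falls off the work surface, if the arm or the gripper's body presses on something with over 40 N, if the wrist force passes 120 N, or if a joint passes its speed limit or range.

## Working session

There is one attempt and no reset: what is moved stays moved. The work goes in short steps, Python scripts to look and compute and a tool call to move; the robot and the scene stay as the last step left them, time stands still between calls to the robot, and variables do not carry over. Pictures are saved under pics/ and viewed, and the job is handed in when it is done.

Besides the shell and the picture viewer there is one more tool, called after "Call:" as a command line: name --argument value ..., lists and objects as JSON in quotes. arm_command: Moves the arm, as the interface text tells. Its arguments: {"type":"object","properties":{"hand":{"type":"array","items":{"type":"number"}},"delta_pos":{"type":"array","items":{"type":"array","items":{"type":"number"}}},"angular":{"type":"array","items":{"type":"array","items":{"type":"number"}}},"grip_force":{"type":"number"}},"required":["hand","delta_pos","angular"]}

```bash
ls; mkdir -p pics
python3 - <<'E'
from rig import *
import cv2
s=read_state();print(s); print(nose_length if not callable(nose_length) else nose_length())
for n in("side","top"):
    c=capture(n);cv2.imwrite(f"pics/{n}0.png",c["color"][:,:,::-1]);print(n,c["fx"],c["fy"],c["cx"],c["cy"],c["dist"],c["view"])
E
```

```text
pics
{'clock': 0.0, 'joint_pos': array([-1.16503282,  0.46839343, -0.0115954 ,  1.60362365,  0.00600031,
        1.07141042, -0.05632927]), 'qd': array([ 0.00071842,  0.00117387,  0.00131446,  0.00155044,  0.00139926,
       -0.00038559,  0.00086977]), 'joint_torque': array([-2.84468451e-04, -5.32386625e+01,  2.11694342e-02, -2.51309681e+01,
        1.14161783e-02,  7.52386957e-03, -1.01386368e-05]), 'ee_pos': array([281.81669013, 585.07794594, 216.1277978 ]), 'eef_rot': array([ 2.22552172e-01,  9.74920366e-01, -8.89752463e-04, -1.36970638e-04]), 'ft_force': array([ 0.42312829,  0.1757153 , -0.51832942]), 'moment': array([-0.04398445,  0.010964  , -0.02160639]), 'opening': 85.42044959221958}
19.0
side 413.4344879867663 413.4344879867663 251.9829672940173 193.84201898183773 [-0.06916629  0.          0.          0.          0.        ] [[-9.98792680e-01 -4.88227174e-02  5.43369576e-03  5.44672906e+02]
 [ 2.53133652e-02 -4.16717788e-01  9.08683399e-01 -8.13194815e+01]
 [-4.21000751e-02  9.07723872e-01  4.17450543e-01 -1.17961168e+03]
 [ 0.00000000e+00  0.00000000e+00  0.00000000e+00  1.00000000e+00]]
top 387.0539927786342 387.0539927786342 252.56514433356529 190.78717548082054 [0.010883 0.       0.       0.       0.      ] [[ 2.25587974e-02 -9.99639942e-01  1.45288099e-02 -7.47041905e+01]
 [ 9.97255669e-01  2.35252456e-02  7.01975252e-02 -5.32099193e+02]
 [-7.05140439e-02  1.29053662e-02  9.97427301e-01 -1.06684629e+03]
 [ 0.00000000e+00  0.00000000e+00  0.00000000e+00  1.00000000e+00]]
```

View pics/side0.png

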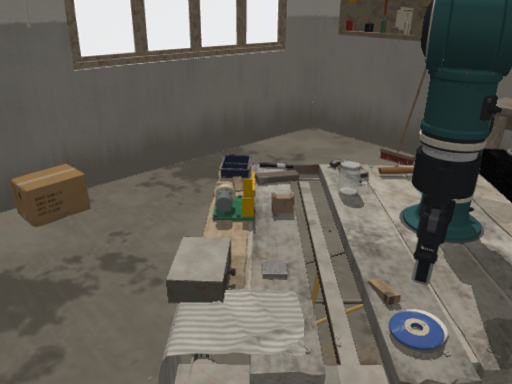

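View pics/top0.png

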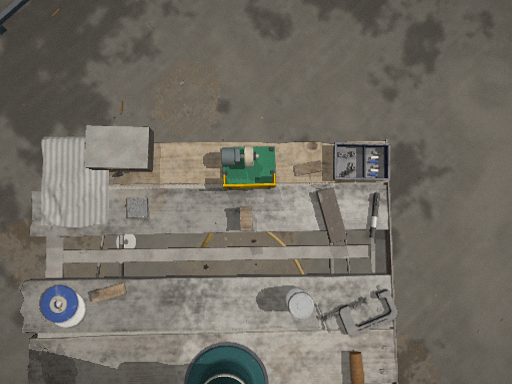

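```bash
cat > h.py <<'E'
import numpy as np,cv2
from rig import *
def proj(c,P):
    P=np.atleast_2d(P).astype(float); V=c["view"]; q=P@V[:3,:3].T+V[:3,3]
    q=q*[1,-1,-1]
    K=np.array([[c["fx"],0,c["cx"]],[0,c["fy"],c["cy"]],[0,0,1]])
    return cv2.projectPoints(q,np.zeros(3),np.zeros(3),K,np.array(c["dist"],float))[0][:,0]
def unproj(c,uv,z):
    K=np.array([[c["fx"],0,c["cx"]],[0,c["fy"],c["cy"]],[0,0,1]])
    n=cv2.undistortPoints(np.array(uv,float).reshape(-1,1,2),K,np.array(c["dist"],float))[:,0]
    d=np.c_[n[:,0],-n[:,1],-np.ones(len(n))]@c["view"][:3,:3]
    o=-c["view"][:3,:3].T@c["view"][:3,3]
    return o+d*((z-o[2])/d[:,2])[:,None]
def crop(c,x0,y0,x1,y1,s,fn):
    cv2.imwrite(fn,cv2.resize(c["color"][y0:y1,x0:x1,::-1],None,fx=s,fy=s,interpolation=cv2.INTER_CUBIC))
def boxpts(x,y,yaw,L,W,z0,z1):
    cs,sn=np.cos(yaw),np.sin(yaw)
    return np.array([[x+cs*a-sn*b,y+sn*a+cs*b,z] for a in(-L/2,L/2) for b in(-W/2,W/2) for z in(z0,z1)])
def sil(c,P,S=8):
    p=proj(c,P); h=cv2.convexHull(p.astype(np.float32))
    m=np.zeros((384*2,512*2),np.uint8)
    cv2.fillPoly(m,[np.round((h+0.5)*2*16-8).astype(np.int32)],255,shift=4)
    return cv2.resize(m,(512,384),interpolation=cv2.INTER_AREA)/255.
def fit(cm,L,W,z0,z1,p0):
    from scipy.optimize import minimize
    def f(p):
        e=0
        for c,m in cm:
            s=sil(c,boxpts(p[0],p[1],p[2]/100,L,W,z0,z1)); e+=1-np.minimum(s,m).sum()/np.maximum(s,m).sum()
        return e
    best=None
    for k in range(3):
        r=minimize(f,p0,method="Nelder-Mead",options=dict(initial_simplex=np.array([p0]+[np.array(p0)+d for d in np.eye(3)*[15,15,20]*(1-2*(k%2))])))
        p0=r.x
        if best is None or r.fun<best.fun: best=r
    return best.x,best.fun
E
python3 - <<'E'
from h import *
t=capture("top");s=capture("side")
crop(t,190,130,390,250,4,"pics/t1.png");crop(s,190,140,330,290,4,"pics/s1.png")
for n,z in[("stone_center",12),("chock_center",27),("tile_center",5),("wedge_center",11),("marker_center",8),("dressing_stand",40),("felt_wheel",60)]:
    for nm,c in(("top",t),("side",s)):
        for m in masks_of(c,n)[:2]:
            px=m["pixels"];r=cv2.minAreaRect(np.argwhere(px)[:,::-1].astype(np.float32))
            print(n,nm,round(m["conf"],2),np.round(m["centre"],1),px.sum(),np.round(unproj(c,m["centre"],z)[0]),r)
            if m["conf"]>.5:np.save(f"m_{nm}_{n}.npy",px)
E
```

```text
stone_center top 0.72 [330.2 210.5] 1015 [ 484. -283.   12.] ((330.6614990234375, 214.59228515625), (54.640708923339844, 20.084627151489258), 74.74488067626953)
stone_center top 0.29 [248.1 156.6] 204 [631. -48.  12.] ((248.5, 155.5), (21.0, 9.0), 90.0)
stone_center side 0.56 [276.2 175.5] 491 [ 474. -296.   12.] ((276.5241394042969, 175.7896728515625), (11.958549499511719, 43.26669692993164), 85.2363510131836)
chock_center top 0.82 [245.9 220.2] 247 [451. -46.  27.] ((245.5, 218.0), (22.0, 11.0), 90.0)
chock_center side 0.77 [283.3 201.5] 422 [454. -54.  27.] ((282.0, 202.0), (20.0, 22.0), 90.0)
tile_center top 0.69 [136.5 203.8] 455 [490. 264.   5.] ((137.0, 207.0), (20.0, 22.0), 90.0)
tile_center top 0.67 [330.9 214. ] 955 [ 474. -286.    5.] ((331.1533203125, 214.65185546875), (53.79642105102539, 18.253313064575195), 74.47589111328125)
tile_center side 0.81 [272.5 269. ] 427 [485. 264.   5.] ((273.5, 267.5), (17.0, 25.0), 90.0)
wedge_center top 0.76 [306.7 166.1] 235 [ 608. -215.   11.] ((308.072021484375, 167.39599609375), (9.391487121582031, 25.938392639160156), 79.695152282714
[... 326 characters left out ...]
627685547), 6.340191841125488)
dressing_stand top 0.68 [247.5 163.8] 2234 [607. -46.  40.] ((248.42970275878906, 166.75819396972656), (43.62668991088867, 54.34111785888672), 88.53119659423828)
dressing_stand side 0.96 [236.5 202.1] 1249 [591. -14.  40.] ((233.5, 199.0), (40.0, 39.0), 90.0)
dressing_stand side 0.46 [197.1 270.9] 3908 [648. 331.  40.] ((201.1756591796875, 270.0540466308594), (69.80239868164062, 67.867919921875), 1.847610354423523)
felt_wheel top 0.45 [246.7 155.4] 200 [627. -44.  60.] ((248.0, 155.5), (21.0, 10.0), 90.0)
felt_wheel side 0.71 [228.  186.6] 148 [622. -79.  60.] ((226.20997619628906, 190.1281280517578), (18.97028923034668, 13.482029914855957), 17.354022979736328)
```

View pics/t1.png

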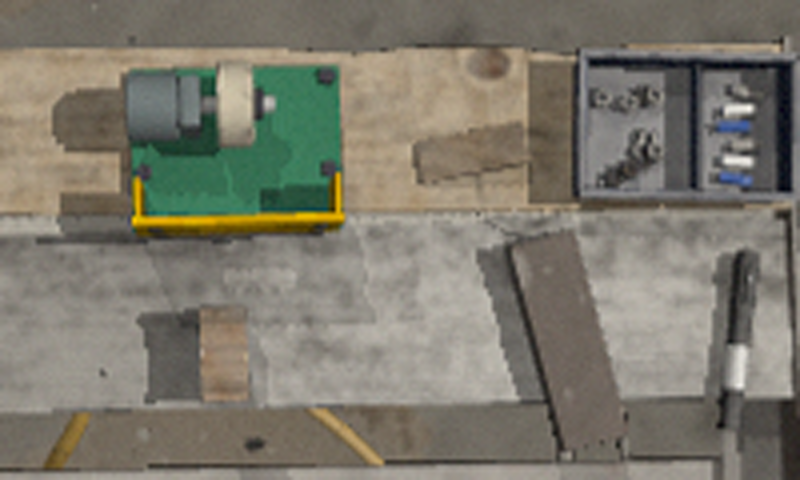

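View pics/s1.png

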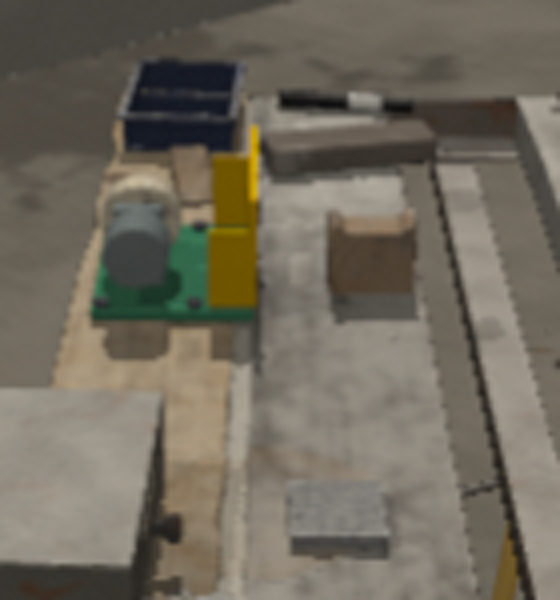

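Run:
```python
from h import *
t=capture("top");s=capture("side")
print(-t["view"][:3,:3].T@t["view"][:3,3],-s["view"][:3,:3].T@s["view"][:3,3])
crop(t,215,140,285,195,11,"pics/t2.png");crop(s,205,160,275,225,9,"pics/s2.png")
for n,L,W,z0,z1,p in[("stone_center",150,48,0,24,(478,-284,20)),("chock_center",64,32,0,55,(451,-46,0)),("tile_center",56,56,0,10,(487,264,0))]:
    cm=[(c,np.load(f"m_{k}_{n}.npy").astype(float)) for k,c in(("top",t),("side",s))]
    print(n,"both",fit(cm,L,W,z0,z1,p))
    for q in cm: print(fit([q],L,W,z0,z1,p))
```

```text
[ 457.09652759  -48.39148637 1102.53902446] [ 496.41204084 1063.46682223  563.3636144 ]
stone_center both (array([ 471.9966534 , -286.36105161,   25.77784468]), np.float64(0.22074821253315025))
(array([ 473.32053336, -285.26247075,   26.52039705]), np.float64(0.0590016638935108))
(array([ 472.17624307, -293.82300809,   30.40684076]), np.float64(0.07777585441299317))
chock_center both (array([458.6899049 , -44.44488347,   2.565594  ]), np.float64(0.30435265185860716))
(array([456.09563291, -44.70471565,   2.27148869]), np.float64(0.14236111111111116))
(array([460.29344564, -51.10384516,   5.28392204]), np.float64(0.13569667326892754))
tile_center both (array([483.75423043, 259.13546785,   9.32964906]), np.float64(1.0492047185518438))
(array([487., 264.,   0.]), np.float64(1.0))
(array([483.75423043, 259.13546785,   9.32964906]), np.float64(0.04920471855184383))
```

View pics/t2.png

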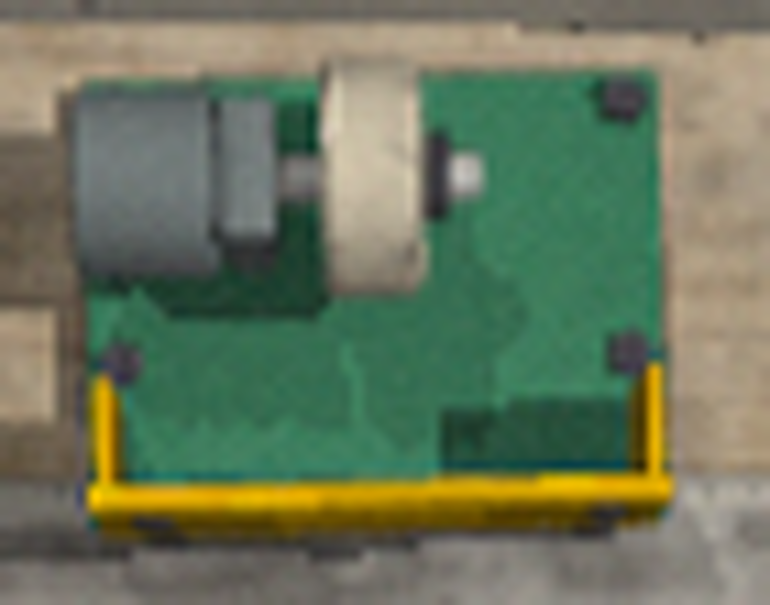

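View pics/s2.png

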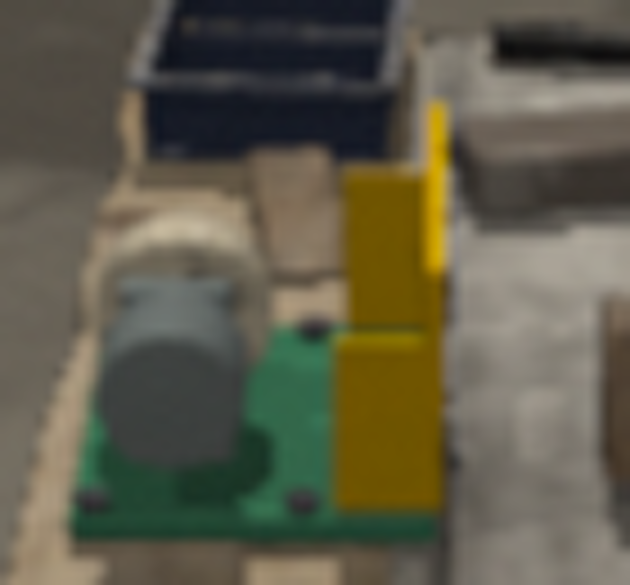

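Run:
```python
from h import *
t=capture("top");s=capture("side")
f=lambda u,v,x0,y0,k:((u+.5)/k-.5+x0,(v+.5)/k-.5+y0)
for n,u,v,z in[("TL front",89,508,95),("TR front",672,499,95),("TL back",89,484,95),("TR back",672,475,95),("baseBackL",82,78,8),("baseBackR",657,70,8),("wheel L front",328,290,70),("wheelR front",425,290,70),("wheelL top",328,175,80),("wheelR top",423,175,80)]:
    print(n,np.round(unproj(t,[f(u,v,215,140,11)],z)[0],1))
# side: plate far/near verticals
for n,u,v,z in[("near front top",443,274,95),("far front top",447,105,95),("near base corner",437,522,0)]:
    print(n,np.round(unproj(s,[f(u,v,205,160,9)],z)[0],1))
# overlay check later
```

```text
TL front [539.7  16.9  95. ]
TR front [ 545.2 -121.4   95. ]
TL back [545.4  17.1  95. ]
TR back [ 550.9 -121.3   95. ]
baseBackL [658.7  27.5   8. ]
baseBackR [ 664.6 -121.7    8. ]
wheel L front [596.5 -38.2  70. ]
wheelR front [597.1 -61.9  70. ]
wheelL top [623.2 -37.6  80. ]
wheelR top [623.8 -60.7  80. ]
near front top [539.9  19.3  95. ]
far front top [ 544.9 -122.2   95. ]
near base corner [541.9   2.9   0. ]
```

Run:
```python
from h import *
t=capture("top");s=capture("side")
def box(img,c,P):
    p=np.round(proj(c,P)).astype(float)
    p=proj(c,P)
    for i,j in[(0,2),(0,4),(2,6),(4,6),(1,3),(1,5),(3,7),(5,7),(0,1),(2,3),(4,5),(6,7)]:
        cv2.line(img,*[tuple(int(x) for x in (p[k]-o+.5)*sc) for k in(i,j)],(255,0,0),1)
for nm,c,o,sc,sh in(("top",t,(225,170),6,(125,80)),("side",s,(190,150),6,(130,80))):
    im=c["color"][o[1]:o[1]+sh[1],o[0]:o[0]+sh[0],::-1]
    im=cv2.resize(im,None,fx=sc,fy=sc,interpolation=cv2.INTER_CUBIC);o=np.array(o)
    box(im,c,boxpts(473.3,-286,.265,150,48,0,24))
    box(im,c,boxpts(457,-45.5,.035,64,32,0,55))
    a=.04;ctr=np.array([542.3,-52.1])+3*np.array([np.cos(a),np.sin(a)])
    box(im,c,boxpts(*ctr,a,6,140,0,95)); box(im,c,boxpts(*ctr,a,6,52,36,64))
    cv2.imwrite(f"pics/ov_{nm}.png",im)
```

```text
(no output)
```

View pics/ov_top.png

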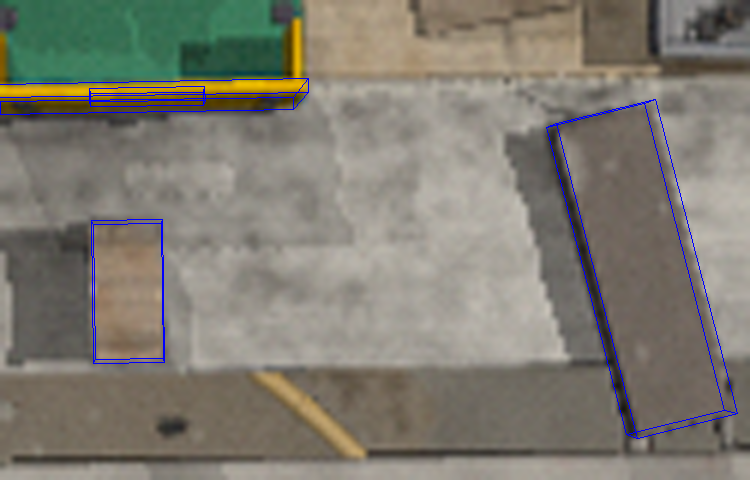

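View pics/ov_side.png

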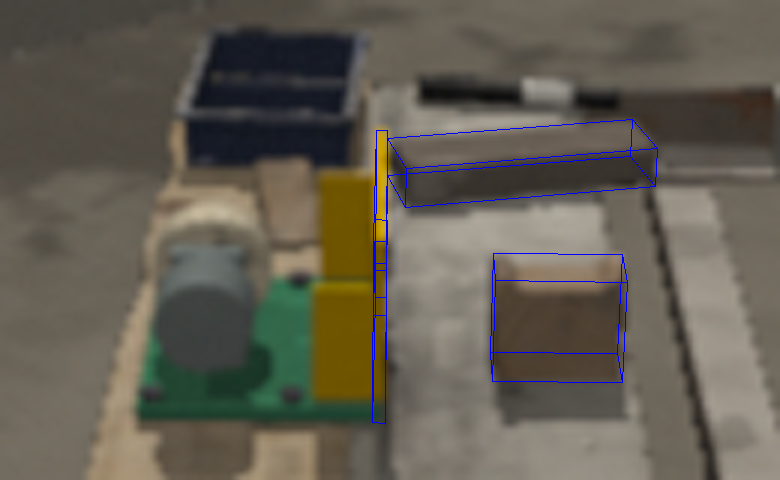

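```bash
cat > go.py <<'E'
import sys,numpy as np
from scipy.spatial.transform import Rotation as R
from rig import read_state
def plan(*wps):
    s=read_state();p=s["ee_pos"];r=R.from_quat(s["eef_rot"])
    y=r.as_matrix()[:,1]
    print("clock",round(s["clock"],2),"tcp",p.round(1),"jaw",round(np.degrees(np.arctan2(y[1],y[0])),2),"tilt",np.degrees(r.as_matrix()[:2,2]).round(2),"F",s["ft_force"].round(1),"open",round(s["opening"],1),"q",s["joint_pos"].round(2))
    for x,yy,z,j in wps:
        j=np.radians(j);Y=np.array([np.cos(j),np.sin(j),0]);Z=np.array([0,0,-1.]);T=R.from_matrix(np.c_[np.cross(Y,Z),Y,Z])
        d=r.inv().apply(np.array([x,yy,z])-p)/25
        a=np.degrees((r.inv()*T).as_rotvec())/5
        print((x,yy,z),"d",d.round(2).tolist(),"a",a.round(2).tolist(),"rows",round(max(np.linalg.norm(d)*25/50,np.linalg.norm(a)*5/8.59),1))
a=list(map(float,sys.argv[1:]))
plan(*[a[i:i+4] for i in range(0,len(a),4)])
E
python3 go.py 440 270 180 92 457 -45 140 92
```

```text
clock 1.2 tcp [282.1 585.6 217.1] jaw 64.28 tilt [0. 0.] F [ 0.2 -0.4 -0.2] open 85.5 q [-1.17  0.47 -0.01  1.6   0.01  1.07 -0.06]
(440.0, 270.0, 180.0) d [-11.17, -8.63, 1.48] a [0.0, 0.0, -5.54] rows 7.1
(457.0, -45.0, 140.0) d [-17.25, -19.69, 3.08] a [0.0, 0.0, -5.54] rows 13.2
```

Call:
arm_command --hand '[-1,-1,-1,-1,-1,-1,-1,-1]' --delta_pos '[[-11.17,-8.63,1.48],[-11.17,-8.63,1.48],[-11.17,-8.63,1.48],[-11.17,-8.63,1.48],[-11.17,-8.63,1.48],[-11.17,-8.63,1.48],[-17.25,-19.69,3.08],[-17.25,-19.69,3.08]]' --angular '[[0,0,-5.54],[0,0,-5.54],[0,0,-5.54],[0,0,-5.54],[0,0,-5.54],[0,0,-5.54],[0,0,-5.54],[0,0,-5.54]]'

```text
clock: 2.0
ee_pos: [427.4, 218.2, 173.4]
eef_rot: [-0.017, 1.0, 0.0, 0.0]
ft_force: [0.7, -0.1, 0.1]
opening: 85.3
```

```bash
python3 go.py 457 -45 120 92
```

```text
clock 2.0 tcp [427.4 218.2 173.4] jaw 91.95 tilt [0.05 0.02] F [ 0.7 -0.1  0.1] open 85.3 q [-0.55  0.24  0.01  2.05 -0.    0.85  1.07]
(457.0, -45.0, 120.0) d [-0.82, -10.56, 2.13] a [0.0, 0.01, -0.01] rows 5.4
```

Call:
arm_command --hand '[-1,-1,-1,-1,-1,-1,-1,-1]' --delta_pos '[[-0.82,-10.56,2.13],[-0.82,-10.56,2.13],[-0.82,-10.56,2.13],[-0.82,-10.56,2.13],[-0.82,-10.56,2.13],[-0.82,-10.56,2.13],[-0.82,-10.56,2.13],[-0.82,-10.56,2.13]]' --angular '[[0,0,0],[0,0,0],[0,0,0],[0,0,0],[0,0,0],[0,0,0],[0,0,0],[0,0,0]]'

```text
clock: 2.8
ee_pos: [457.0, -44.8, 120.2]
eef_rot: [-0.017, 1.0, 0.0, 0.0]
ft_force: [-0.1, 0.4, -1.2]
opening: 85.7
```

```bash
python3 go.py 457 -45 34 92
python3 - <<'E'
from h import *
t=capture("top");s=capture("side")
crop(t,200,140,300,260,5,"pics/t3.png");crop(s,210,100,330,230,5,"pics/s3.png")
E
```

```text
clock 2.8 tcp [457.  -44.8 120.2] jaw 91.9 tilt [0.05 0.04] F [-0.1  0.4 -1.2] open 85.7 q [-0.12  0.29  0.16  2.15 -0.07  0.71  1.7 ]
(457.0, -45.0, 34.0) d [0.0, -0.01, 3.45] a [0.01, 0.01, -0.02] rows 1.7
```

View pics/s3.png

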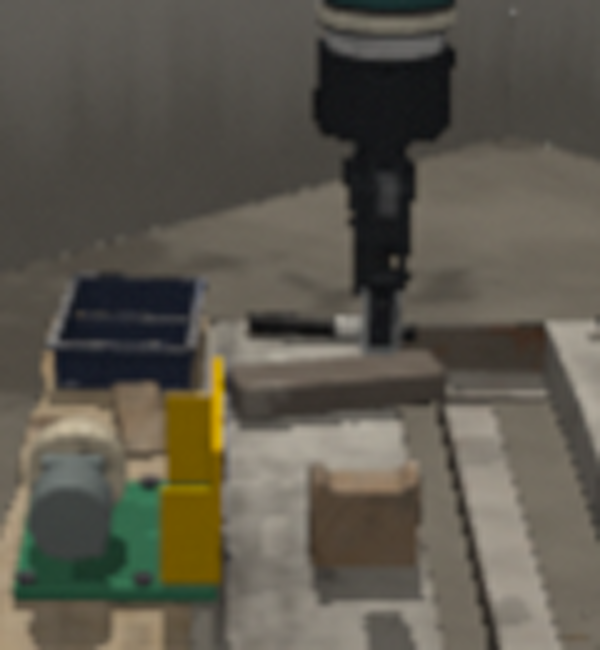

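Call:
arm_command --hand '[-1,-1,-1,-1,-1,-1,-1,-1]' --delta_pos '[[0,0,1.8],[0,0,3.45],[0,0,3.45],[0,0,3.45],[0,0,3.45],[0,0,3.45],[0,0,3.45],[0,0,3.45]]' --angular '[[0,0,0],[0,0,0],[0,0,0],[0,0,0],[0,0,0],[0,0,0],[0,0,0],[0,0,0]]'

```text
clock: 3.7
ee_pos: [457.9, -43.4, 35.1]
eef_rot: [-0.018, 1.0, 0.001, 0.002]
ft_force: [-0.6, 0.0, -0.2]
opening: 85.6
```

```bash
python3 go.py 457 -45 34 92
python3 - <<'E'
from h import *
t=capture("top");s=capture("side")
crop(s,210,100,330,230,5,"pics/s4.png")
E
```

```text
clock 3.7 tcp [457.9 -43.4  35.1] jaw 92.08 tilt [0.19 0.06] F [-0.6  0.  -0.2] open 85.6 q [-0.09  0.45  0.13  2.19 -0.12  0.51  1.74]
(457.0, -45.0, 34.0) d [0.04, -0.06, 0.05] a [0.01, 0.04, 0.02] rows 0.0
```

View pics/s4.png

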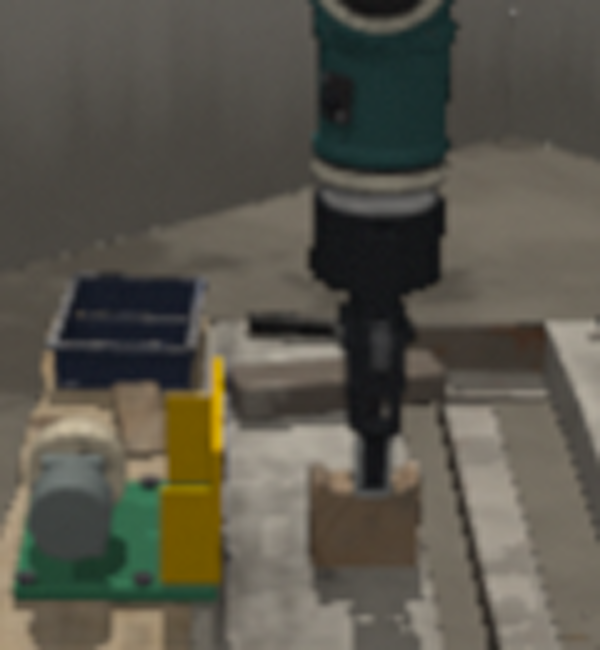

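Call:
arm_command --hand '[1,1,1,1,1,1,1,1]' --delta_pos '[[0,0,0.05],[0,0,0.05],[0,0,0.05],[0,0,0.05],[0,0,0.05],[0,0,0.05],[0,0,0.05],[0,0,0.05]]' --angular '[[0,0,0],[0,0,0],[0,0,0],[0,0,0],[0,0,0],[0,0,0],[0,0,0],[0,0,0]]' --grip_force 40

```text
clock: 4.6
ee_pos: [458.7, -45.2, 36.2]
eef_rot: [-0.017, 1.0, 0.0, 0.002]
ft_force: [-7.0, -4.4, 32.9]
opening: 11.4
```

```bash
python3 go.py 455 -44 65 92 440 105 65 92
```

```text
clock 4.6 tcp [458.7 -45.2  36.2] jaw 91.95 tilt [0.27 0.01] F [-7.  -4.4 32.9] open 11.4 q [-0.09  0.45  0.13  2.19 -0.12  0.51  1.74]
(455.0, -44.0, 65.0) d [0.14, 0.05, -1.15] a [0.0, 0.05, -0.01] rows 0.6
(440.0, 105.0, 65.0) d [0.54, 6.03, -1.16] a [0.0, 0.05, -0.01] rows 3.1
```

```bash
python3 - <<'E'
from h import *
t=capture("top");s=capture("side")
crop(s,230,150,320,230,7,"pics/s5.png");crop(t,210,140,290,250,5,"pics/t5.png")
E
python3 go.py
```

```text
clock 4.7 tcp [458.7 -45.2  36.2] jaw 91.95 tilt [0.27 0.01] F [-7.4 -4.6 32.3] open 11.3 q [-0.09  0.45  0.13  2.19 -0.12  0.51  1.74]
```

View pics/s5.png

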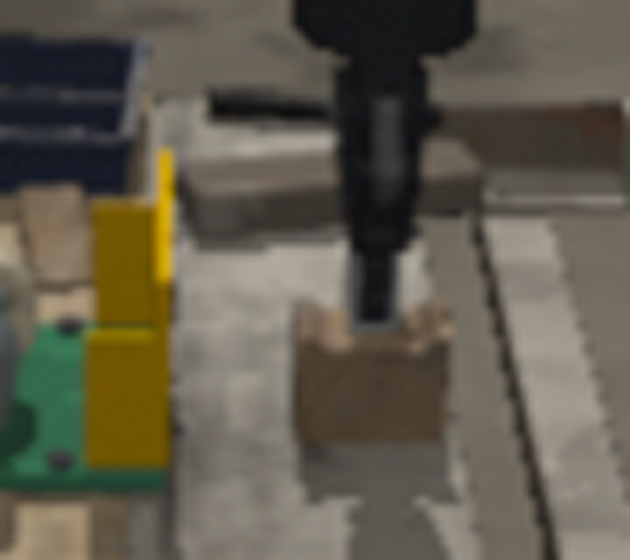

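View pics/t5.png

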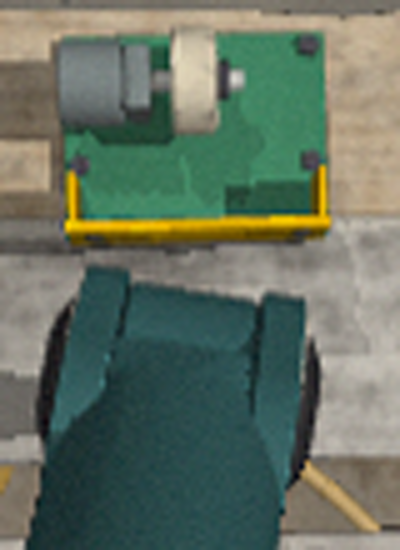

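Run:
```python
from h import *
s=capture("side")
print("open tip seen 284.6,198.4", [(z,proj(s,[[457.9,y,z]]).round(1).tolist()) for z in(16,29,49) for y in(-2,-43)])
print("now tip seen", 230+375/7,150+325/7,[(z,proj(s,[[457.9,y,z]]).round(1).tolist()) for z in(17,29,36,49) for y in(-39,)])
print("chock", proj(s,boxpts(457,-45.5,.035,64,32,0,55)).round(1).tolist())
t=read_state();print(t["joint_pos"].tolist(),t["ee_pos"],t["eef_rot"])
```

```text
open tip seen 284.6,198.4 [(16, [[282.3, 212.7]]), (16, [[282.0, 206.4]]), (29, [[282.4, 208.6]]), (29, [[282.2, 202.4]]), (49, [[282.7, 202.4]]), (49, [[282.4, 196.3]])]
now tip seen 283.57142857142856 196.42857142857144 [(17, [[282.1, 206.6]]), (29, [[282.2, 203.0]]), (36, [[282.3, 200.9]]), (49, [[282.5, 196.9]])]
chock [[292.4, 208.5], [293.2, 192.0], [293.2, 213.3], [294.1, 196.5], [271.3, 208.3], [271.8, 191.8], [271.6, 213.1], [272.1, 196.3]]
[-0.08713491115789977, 0.4491422165506196, 0.1338639375990083, 2.1861650855261314, -0.12010843236168137, 0.5082304168754207, 1.7431383633796782] [458.65606268 -45.21551161  36.14297936] [-1.69872071e-02  9.99853022e-01  6.30193492e-05  2.31621473e-03]
```

Run:
```python
from h import *
s=capture("side");t=capture("top")
im=cv2.imread("pics/side0.png");cv2.imwrite("pics/s0c.png",cv2.resize(im[150:300,380:500],None,fx=4,fy=4,interpolation=cv2.INTER_CUBIC))
j=np.radians(64.28)
for sg in(-1,1):
  for z in(198,211,217,230,243): print(sg,z,proj(s,[[282+sg*43*np.cos(j),585.6+sg*43*np.sin(j),z]]).round(1))
print(s["shot"])
im=cv2.imread("pics/s3.png")
for z in(101,114,120,133,146):print(z,((proj(s,[[457,-2,z],[457,-88,z]])-[210,100])*5).round(0).tolist())
```

```text
-1 198 [[422.5 275.5]]
-1 211 [[424.1 268.3]]
-1 217 [[424.8 264.9]]
-1 230 [[426.5 257.6]]
-1 243 [[428.2 250. ]]
1 198 [[413.  309.2]]
1 211 [[414.8 301.4]]
1 217 [[415.6 297.8]]
1 230 [[417.4 289.9]]
1 243 [[419.2 281.7]]
18
101 [[368.0, 428.0], [365.0, 371.0]]
114 [[369.0, 407.0], [366.0, 351.0]]
120 [[370.0, 397.0], [367.0, 341.0]]
133 [[371.0, 376.0], [367.0, 321.0]]
146 [[371.0, 354.0], [368.0, 300.0]]
```

View pics/s0c.png

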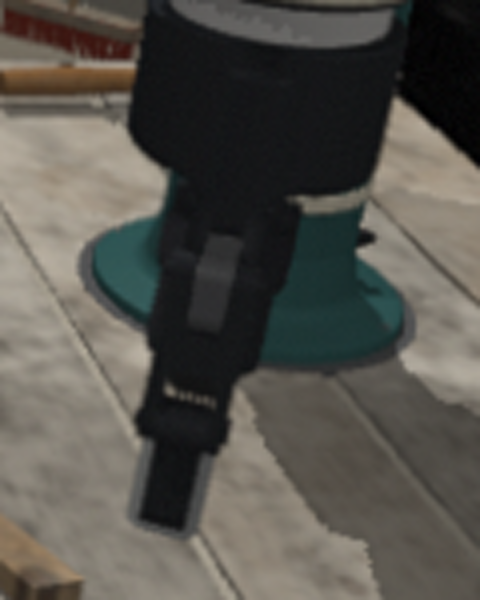

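Call:
arm_command --hand '[1,-1,-1,-1,-1,-1,-1,-1]' --delta_pos '[[0,0,-0.6],[0,0,-1],[0,0,-1],[0,0,-1],[0,0,-1],[0,0,-1],[0,0,-1],[0,0,-1]]' --angular '[[0,0,0],[0,0,0],[0,0,0],[0,0,0],[0,0,0],[0,0,0],[0,0,0],[0,0,0]]'

```text
clock: 5.65
ee_pos: [458.4, -45.2, 60.8]
eef_rot: [-0.017, 1.0, 0.0, 0.002]
ft_force: [-0.2, 0.0, 0.1]
opening: 85.3
```

```bash
python3 - <<'E'
from h import *
t=capture("top");s=capture("side")
crop(s,230,140,320,230,7,"pics/s6.png")
E
python3 go.py 457 -45 3 92
```

```text
clock 5.75 tcp [458.5 -45.2  61. ] jaw 91.95 tilt [0.25 0.01] F [ 0.  -0.6 -0.3] open 85.2 q [-0.1   0.4   0.15  2.18 -0.11  0.57  1.73]
(457.0, -45.0, 3.0) d [0.07, 0.01, 2.32] a [0.0, 0.05, -0.01] rows 1.2
```

View pics/s6.png

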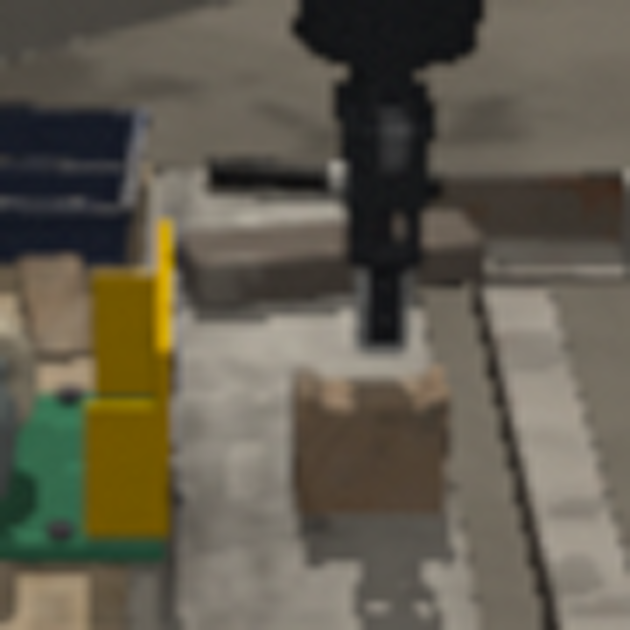

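Call:
arm_command --hand '[-1,-1,-1,-1,-1,-1,-1,-1]' --delta_pos '[[-0.1,0,0.4],[-0.1,0,0.8],[-0.1,0,1.2],[-0.1,0,1.6],[-0.1,0,2.0],[-0.1,0,2.3],[-0.1,0,2.3],[-0.1,0,2.3]]' --angular '[[0,0,0],[0,0,0],[0,0,0],[0,0,0],[0,0,0],[0,0,0],[0,0,0],[0,0,0]]'

```text
clock: 6.55
ee_pos: [461.2, -45.2, 3.3]
eef_rot: [-0.017, 1.0, 0.0, 0.002]
ft_force: [-0.2, -0.2, 0.4]
opening: 85.2
```

```bash
python3 - <<'E'
from h import *
s=capture("side")
crop(s,230,140,320,230,7,"pics/s7.png")
E
python3 go.py
```

```text
clock 6.6 tcp [461.4 -45.2   3.6] jaw 91.94 tilt [0.26 0.01] F [-1.  -0.3 -0.5] open 85.4 q [-0.07  0.52  0.12  2.19 -0.14  0.44  1.76]
```

View pics/s7.png

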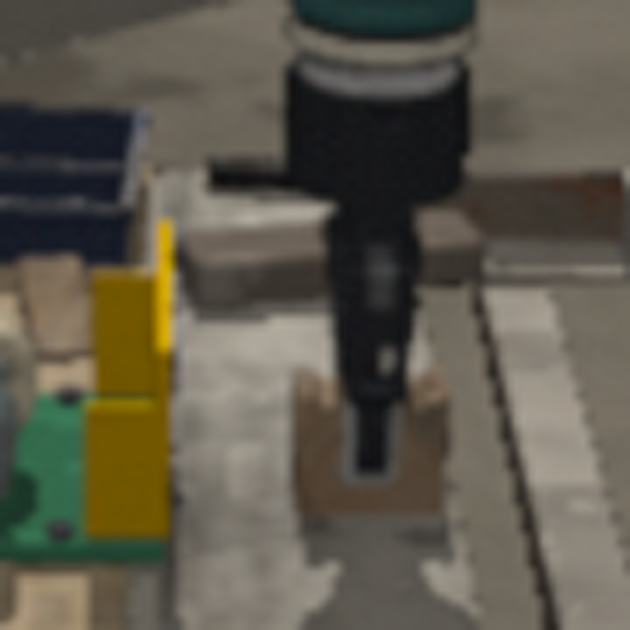

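Fingers now straddle the chock (near finger around crop (370,470), chock 295–445). Close.

Call:
arm_command --hand '[1,1,1,1,1,1,1,1]' --delta_pos '[[0,0,0],[0,0,0],[0,0,0],[0,0,0],[0,0,0],[0,0,0],[0,0,0],[0,0,0]]' --angular '[[0,0,0],[0,0,0],[0,0,0],[0,0,0],[0,0,0],[0,0,0],[0,0,0],[0,0,0]]' --grip_force 40

```text
clock: 7.4
ee_pos: [461.8, -45.2, 4.0]
eef_rot: [-0.017, 1.0, 0.0, 0.003]
ft_force: [-0.3, 0.3, 5.4]
opening: 31.4
```

```bash
python3 go.py 458 -45 30 92 440 105 30 92 440 105 5 92
```

```text
clock 7.4 tcp [461.8 -45.2   4. ] jaw 91.95 tilt [0.31 0.01] F [-0.3  0.3  5.4] open 31.4 q [-0.07  0.52  0.12  2.19 -0.14  0.44  1.76]
(458.0, -45.0, 30.0) d [0.15, 0.01, -1.04] a [0.0, 0.06, -0.01] rows 0.5
(440.0, 105.0, 30.0) d [0.66, 6.03, -1.04] a [0.0, 0.06, -0.01] rows 3.1
(440.0, 105.0, 5.0) d [0.67, 6.03, -0.04] a [0.0, 0.06, -0.01] rows 3.0
```

Call:
arm_command --hand '[1,1,1,1,1,1,1,1]' --delta_pos '[[0,0,-1],[0,1,-1.2],[0,3,-1.2],[0,5,-1.2],[0,6,-1.2],[0,6,-1.2],[0,6,-1.2],[0,6,-1.2]]' --angular '[[0,0,0],[0,0,0],[0,0,0],[0,0,0],[0,0,0],[0,0,0],[0,0,0],[0,0,0]]'

```text
clock: 8.2
ee_pos: [456.3, 103.4, 33.8]
eef_rot: [-0.016, 1.0, -0.0, 0.002]
ft_force: [-0.5, -0.4, -0.5]
opening: 31.5
```

```bash
python3 - <<'E'
from h import *
s=capture("side");t=capture("top")
crop(s,220,140,320,260,5,"pics/s8.png")
E
python3 go.py 460 105 4.5 92
```

```text
clock 8.3 tcp [456.5 103.2  33.9] jaw 91.8 tilt [ 0.29 -0.02] F [ 0.  -0.8 -1.5] open 31.4 q [-0.41  0.46  0.14  2.17 -0.12  0.51  1.42]
(460.0, 105.0, 4.5) d [-0.14, 0.07, 1.18] a [-0.01, 0.06, -0.04] rows 0.6
```

View pics/s8.png

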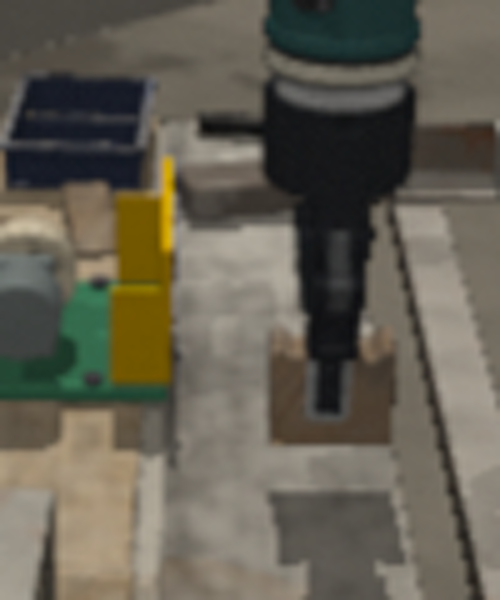

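Call:
arm_command --hand '[1,1,1,1,1,1,1,1]' --delta_pos '[[0,0,0.5],[0,0,0.8],[0,0,1.0],[0,0,1.1],[0,0,1.15],[0,0,1.19],[0,0,1.19],[0,0,1.19]]' --angular '[[0,0,0],[0,0,0],[0,0,0],[0,0,0],[0,0,0],[0,0,0],[0,0,0],[0,0,0]]'

```text
clock: 9.1
ee_pos: [456.8, 103.3, 4.3]
eef_rot: [-0.016, 1.0, -0.0, 0.003]
ft_force: [0.3, -0.3, -0.6]
opening: 31.6
```

```bash
python3 go.py 460 105 4.5 92
```

```text
clock 9.1 tcp [456.8 103.3   4.3] jaw 91.81 tilt [ 0.32 -0.01] F [ 0.3 -0.3 -0.6] open 31.6 q [-0.4   0.52  0.12  2.18 -0.14  0.44  1.44]
(460.0, 105.0, 4.5) d [-0.13, 0.06, -0.01] a [-0.0, 0.06, -0.04] rows 0.1
```

Call:
arm_command --hand '[1,1,-1,-1,-1,-1,-1,-1]' --delta_pos '[[0,0,0.05],[0,0,0.05],[0,0,0.05],[0,0,0.05],[0,0,0.05],[0,0,0.05],[0,0,0.05],[0,0,0.05]]' --angular '[[0,0,0],[0,0,0],[0,0,0],[0,0,0],[0,0,0],[0,0,0],[0,0,0],[0,0,0]]'

```text
clock: 9.9
ee_pos: [456.8, 103.3, 3.0]
eef_rot: [-0.016, 1.0, -0.0, 0.003]
ft_force: [0.3, -0.0, -0.3]
opening: 85.7
```

```bash
python3 go.py 457 103 80 92 465 -130 110 98
```

```text
clock 9.9 tcp [456.8 103.3   3. ] jaw 91.81 tilt [ 0.31 -0.02] F [ 0.3 -0.  -0.3] open 85.7 q [-0.4   0.53  0.12  2.18 -0.14  0.44  1.44]
(457.0, 103.0, 80.0) d [-0.02, -0.01, -3.08] a [-0.01, 0.06, -0.04] rows 1.5
(465.0, -130.0, 110.0) d [-0.06, -9.34, -4.27] a [-0.01, 0.06, -1.24] rows 5.1
```

Call:
arm_command --hand '[-1,-1,-1,-1,-1,-1,-1,-1]' --delta_pos '[[0,0,-2],[0,0,-4],[-0.06,-9.34,-4.3],[-0.06,-9.34,-4.3],[-0.06,-9.34,-4.3],[-0.06,-9.34,-4.3],[-0.06,-9.34,-4.3],[-0.06,-9.34,-4.3]]' --angular '[[0,0,0],[0,0,0],[0,0,-1.24],[0,0,-1.24],[0,0,-1.24],[0,0,-1.24],[0,0,-1.24],[0,0,-1.24]]'

```text
clock: 10.7
ee_pos: [464.9, -135.6, 111.1]
eef_rot: [-0.065, 0.998, -0.002, 0.003]
ft_force: [0.6, -0.6, -0.1]
opening: 85.8
```

```bash
python3 go.py 454 -289.7 70 105.2
python3 - <<'E'
from h import *
s=capture("side");t=capture("top")
crop(s,220,140,320,260,5,"pics/s9.png");crop(t,120,130,390,250,2.9,"pics/t9.png")
for k,c in(("top",t),("side",s)):
    for m in masks_of(c,"chock_center")[:1]: print(k,m["conf"],unproj(c,m["centre"],27))
E
```

```text
clock 10.7 tcp [ 464.9 -135.6  111.1] jaw 97.51 tilt [ 0.38 -0.16] F [ 0.6 -0.6 -0.1] open 85.8 q [ 0.01  0.34  0.24  2.11 -0.12  0.7   2.03]
(454.0, -289.7, 70.0) d [1.25, -6.05, 1.66] a [-0.05, 0.07, -1.54] rows 3.2
top 0.56 [[445.8784118   98.75025864  27.        ]]
side 0.97 [[459.77841099 103.05136268  27.        ]]
```

View pics/s9.png

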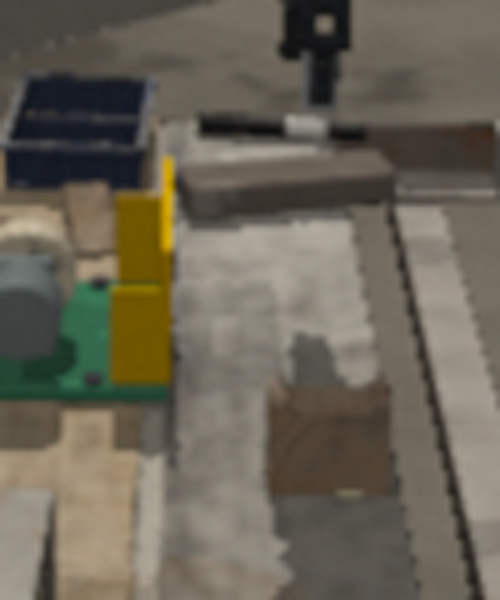

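View pics/t9.png

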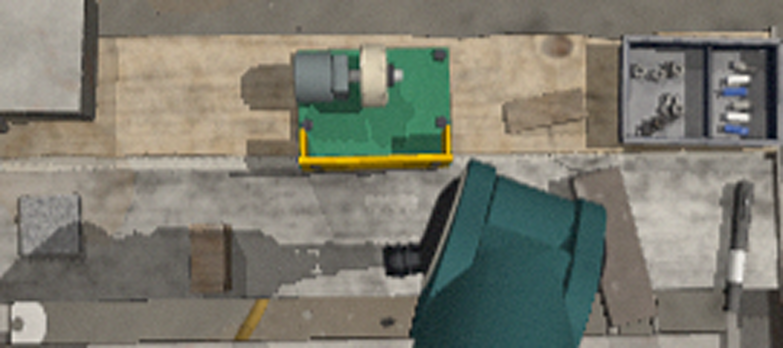

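Call:
arm_command --hand '[-1,-1,-1,-1,-1,-1,-1,-1]' --delta_pos '[[1.25,-6.05,1.6],[1.25,-6.05,1.6],[1.25,-6.05,1.6],[1.25,-6.05,1.6],[1.25,-6.05,1.6],[1.25,-6.05,1.6],[1.25,-6.05,1.6],[1.25,-6.05,1.6]]' --angular '[[-0.05,0.07,-1.54],[-0.05,0.07,-1.54],[-0.05,0.07,-1.54],[-0.05,0.07,-1.54],[-0.05,0.07,-1.54],[-0.05,0.07,-1.54],[-0.05,0.07,-1.54],[-0.05,0.07,-1.54]]'

```text
clock: 11.7
ee_pos: [456.4, -280.8, 70.7]
eef_rot: [-0.139, 0.99, 0.002, -0.0]
ft_force: [0.8, -0.4, 0.4]
opening: 85.2
```

```bash
python3 go.py 454 -289.7 -12 105.2
python3 - <<'E'
from h import *
s=capture("side");t=capture("top")
crop(s,220,100,320,210,6,"pics/s10.png");crop(t,290,160,390,260,6,"pics/t10.png")
E
```

```text
clock 11.7 tcp [ 456.4 -280.8   70.7] jaw 105.99 tilt [-0.08  0.23] F [ 0.8 -0.4  0.4] open 85.2 q [ 0.32  0.48  0.22  2.   -0.17  0.68  2.49]
(454.0, -289.7, -12.0) d [0.19, -0.33, 3.31] a [0.05, -0.0, 0.16] rows 1.7
```

View pics/s10.png

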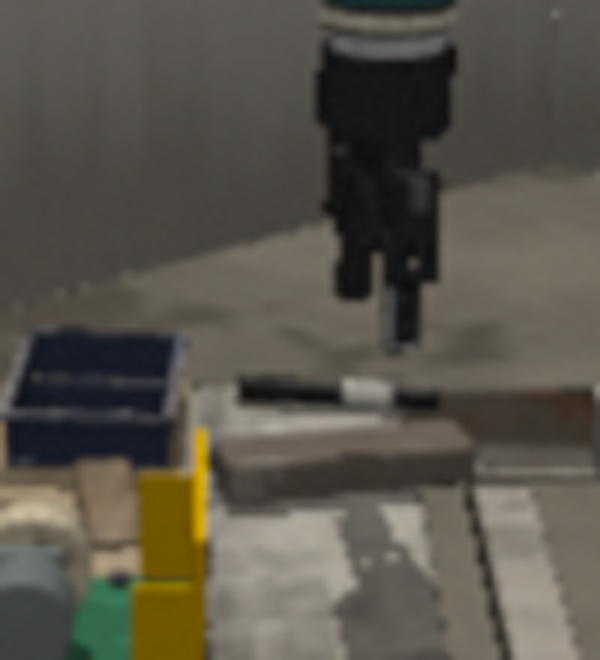

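View pics/t10.png

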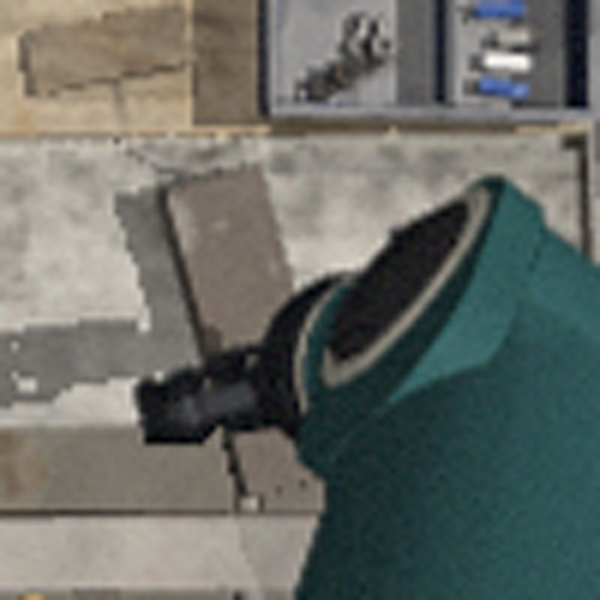

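Call:
arm_command --hand '[-1,-1,-1,-1,-1,-1,-1,-1]' --delta_pos '[[0.19,-0.33,0.2],[0.19,-0.33,0.8],[0.19,-0.33,1.5],[0.19,-0.33,2.0],[0.19,-0.33,2.4],[0.19,-0.33,2.4],[0.19,-0.33,2.4],[0.19,-0.33,2.4]]' --angular '[[0.05,0,0.16],[0.05,0,0.16],[0.05,0,0.16],[0.05,0,0.16],[0.05,0,0.16],[0.05,0,0.16],[0.05,0,0.16],[0.05,0,0.16]]'

```text
clock: 12.6
ee_pos: [454.2, -290.9, 11.2]
eef_rot: [-0.132, 0.991, -0.001, 0.0]
ft_force: [-0.2, -0.2, 0.4]
opening: 85.6
```

```bash
python3 go.py 454 -289.7 -12 105.2
python3 - <<'E'
from h import *
s=capture("side");t=capture("top")
crop(s,220,100,320,210,6,"pics/s11.png");crop(t,290,160,390,260,6,"pics/t11.png")
E
```

```text
clock 12.6 tcp [ 454.2 -290.9   11.2] jaw 105.12 tilt [ 0.04 -0.06] F [-0.2 -0.2  0.4] open 85.6 q [ 0.35  0.59  0.19  2.01 -0.2   0.56  2.52]
(454.0, -289.7, -12.0) d [-0.0, 0.05, 0.93] a [-0.01, 0.01, -0.02] rows 0.5
```

View pics/s11.png

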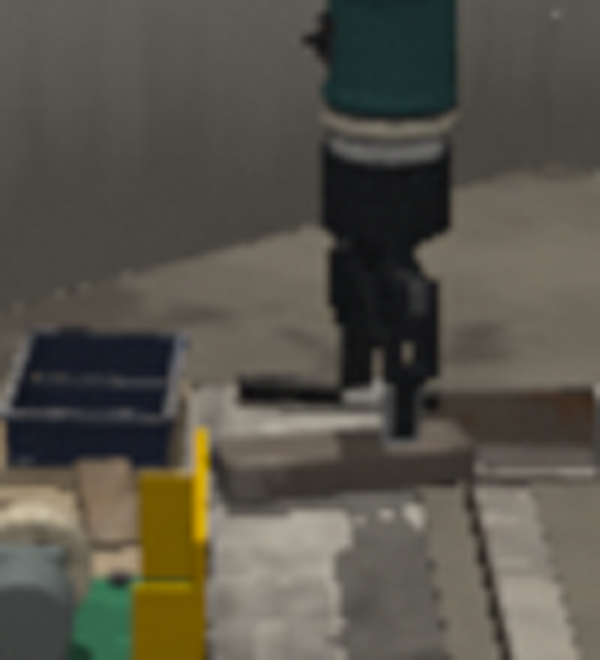

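View pics/t11.png

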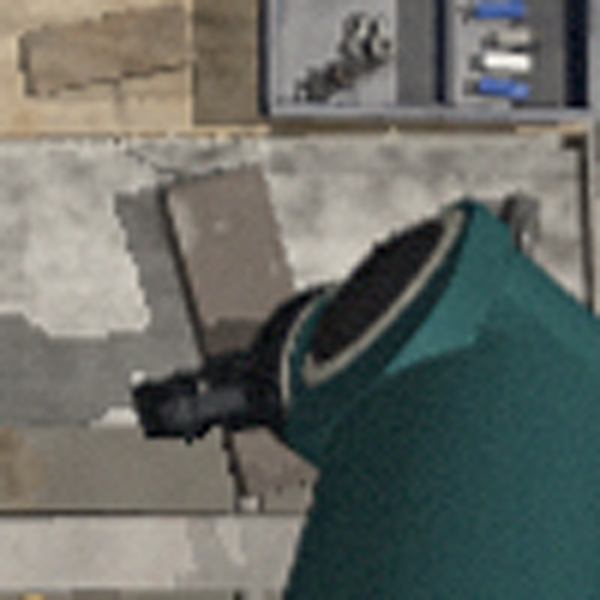

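Call:
arm_command --hand '[-1,-1,-1,-1,-1,-1,-1,-1]' --delta_pos '[[0,0,0.2],[0,0,0.4],[0,0,0.6],[0,0,0.8],[0,0,0.9],[0,0,0.93],[0,0,0.93],[0,0,0.93]]' --angular '[[0,0,0],[0,0,0],[0,0,0],[0,0,0],[0,0,0],[0,0,0],[0,0,0],[0,0,0]]'

```text
clock: 13.5
ee_pos: [454.4, -290.9, -11.8]
eef_rot: [-0.132, 0.991, -0.001, 0.001]
ft_force: [0.0, 0.1, -0.0]
opening: 85.5
```

```bash
python3 go.py 454 -289.7 -12 105.2
python3 - <<'E'
from h import *
s=capture("side")
crop(s,220,100,320,210,6,"pics/s12.png")
E
```

```text
clock 13.5 tcp [ 454.4 -290.9  -11.8] jaw 105.13 tilt [ 0.07 -0.07] F [ 0.   0.1 -0. ] open 85.5 q [ 0.37  0.63  0.18  2.01 -0.21  0.52  2.53]
(454.0, -289.7, -12.0) d [0.0, 0.05, 0.01] a [-0.02, 0.01, -0.01] rows 0.0
```

View pics/s12.png

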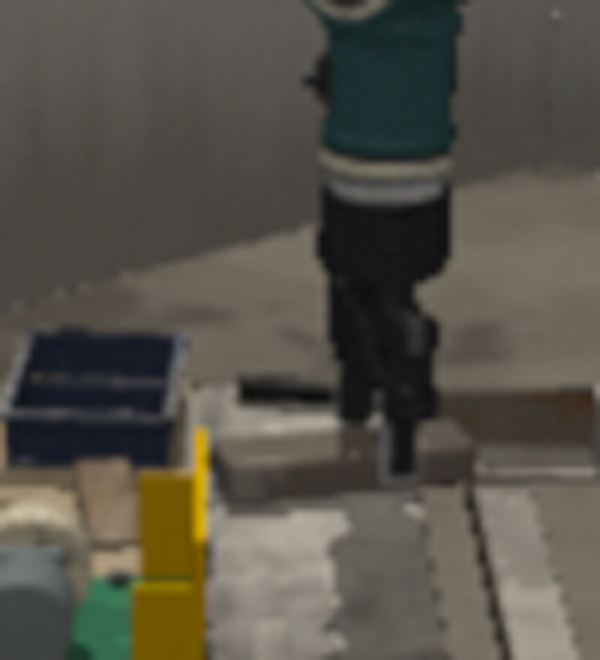

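Call:
arm_command --hand '[1,1,1,1,1,1,1,1]' --delta_pos '[[0,0,0],[0,0,0],[0,0,0],[0,0,0],[0,0,0],[0,0,0],[0,0,0],[0,0,0]]' --angular '[[0,0,0],[0,0,0],[0,0,0],[0,0,0],[0,0,0],[0,0,0],[0,0,0],[0,0,0]]' --grip_force 100

```text
clock: 14.35
ee_pos: [454.7, -291.2, -11.1]
eef_rot: [-0.132, 0.991, -0.001, 0.001]
ft_force: [-1.2, 0.5, 5.4]
opening: 46.2
```

```bash
python3 go.py
python3 - <<'E'
from h import *
s=capture("side");t=capture("top")
crop(s,220,100,320,210,6,"pics/s13.png");crop(t,290,160,390,260,6,"pics/t13.png")
E
```

```text
clock 14.35 tcp [ 454.7 -291.2  -11.1] jaw 105.14 tilt [ 0.11 -0.09] F [-1.2  0.5  5.4] open 46.2 q [ 0.37  0.63  0.18  2.01 -0.21  0.52  2.53]
```

View pics/s13.png

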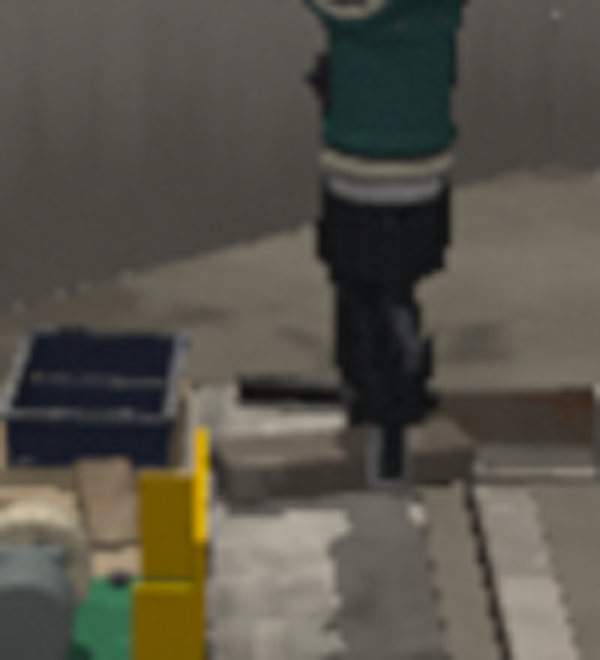

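View pics/t13.png

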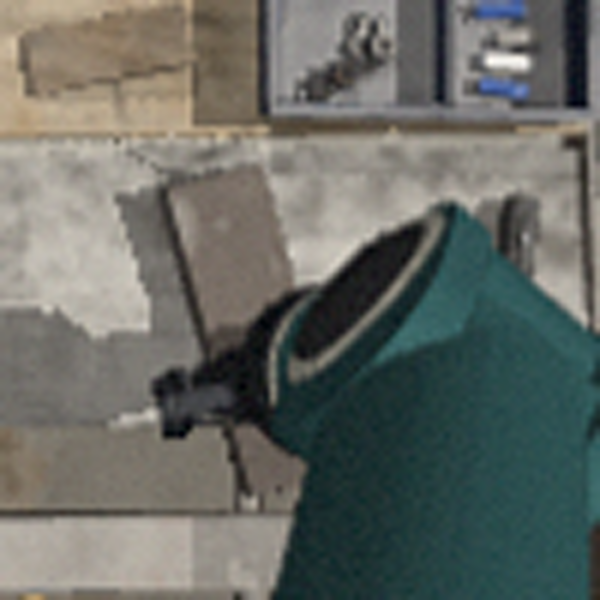

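Call:
arm_command --hand '[1,1,1,1,1,1,1,1]' --delta_pos '[[0,0,-0.3],[0,0,-0.8],[0,0,-1.3],[0,0,-1.5],[0,0,-1.5],[0,0,-1.5],[0,0,-1.5],[0,0,-1.5]]' --angular '[[0,0,0],[0,0,0],[0,0,0],[0,0,0],[0,0,0],[0,0,0],[0,0,0],[0,0,0]]'

```text
clock: 15.25
ee_pos: [454.3, -290.9, 26.0]
eef_rot: [-0.132, 0.991, -0.001, 0.0]
ft_force: [-0.2, 0.8, -3.1]
opening: 46.0
```

```bash
python3 go.py 425 -230 27 99 425 -57 27 92.3
python3 - <<'E'
from h import *
s=capture("side");
crop(s,220,100,320,210,6,"pics/s14.png")
E
```

```text
clock 15.25 tcp [ 454.3 -290.9   26. ] jaw 105.14 tilt [ 0.06 -0.06] F [-0.2  0.8 -3.1] open 46.0 q [ 0.35  0.56  0.2   2.01 -0.19  0.59  2.51]
(425.0, -230.0, 27.0) d [0.5, 2.66, -0.05] a [-0.02, 0.01, 1.23] rows 1.4
(425.0, -57.0, 27.0) d [-1.31, 9.34, -0.05] a [-0.01, 0.01, 2.57] rows 4.7
```

View pics/s14.png

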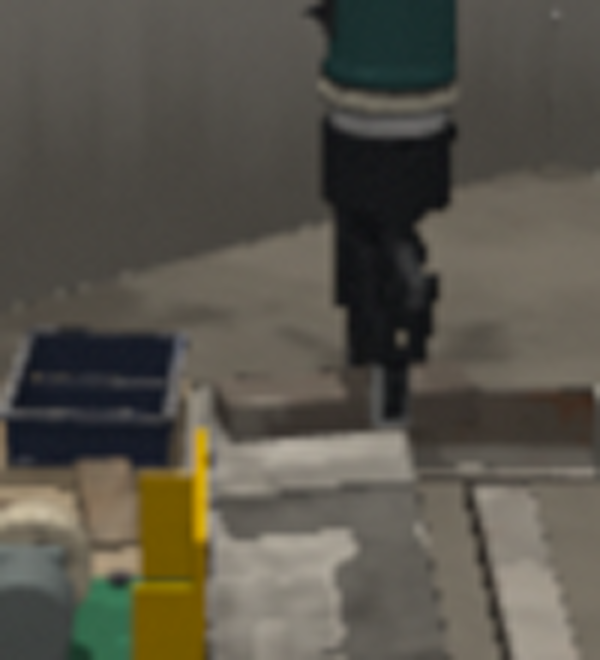

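Call:
arm_command --hand '[1,1,1,1,1,1,1,1]' --delta_pos '[[0.6,0.9,-0.05],[0.5,1.8,-0.05],[0.5,2.66,-0.05],[0,4.2,-0.05],[-0.5,5.7,-0.05],[-0.9,7.2,-0.05],[-1.2,8.5,-0.05],[-1.31,9.34,-0.05]]' --angular '[[0,0,0.4],[0,0,0.8],[0,0,1.2],[0,0,1.5],[0,0,1.9],[0,0,2.2],[0,0,2.57],[0,0,2.57]]'

```text
clock: 16.1
ee_pos: [424.9, -54.2, 26.8]
eef_rot: [-0.021, 1.0, -0.0, 0.0]
ft_force: [0.6, -0.1, -1.8]
opening: 45.9
```

```bash
python3 go.py 425 -57 27 92.3
```

```text
clock 16.1 tcp [424.9 -54.2  26.8] jaw 92.43 tilt [ 0.04 -0.02] F [ 0.6 -0.1 -1.8] open 45.9 q [-0.18  0.44  0.26  2.27 -0.25  0.46  1.9 ]
(425.0, -57.0, 27.0) d [0.0, -0.11, -0.01] a [-0.01, 0.01, 0.03] rows 0.1
```

Call:
arm_command --hand '[1,1,1,1,1,1,1,1]' --delta_pos '[[0,-0.11,0],[0,-0.11,0],[0,-0.11,0],[0,-0.11,0],[0,-0.11,0],[0,-0.11,0],[0,-0.11,0],[0,-0.11,0]]' --angular '[[0,0,0.03],[0,0,0.03],[0,0,0.03],[0,0,0.03],[0,0,0.03],[0,0,0.03],[0,0,0.03],[0,0,0.03]]'

```text
clock: 16.9
ee_pos: [425.0, -57.1, 26.8]
eef_rot: [-0.02, 1.0, -0.0, 0.0]
ft_force: [-0.5, 0.4, -3.1]
opening: 46.4
```

```bash
cat > look.py <<'E'
import sys
from h import *
tag=sys.argv[1]
s=capture("side");t=capture("top");st=read_state();p=st["ee_pos"];print(p.round(1))
def box(img,c,P,o,sc,col=(255,0,0)):
    q=proj(c,P)
    for i,j in[(0,2),(0,4),(2,6),(4,6),(1,3),(1,5),(3,7),(5,7),(0,1),(2,3),(4,5),(6,7)]:
        cv2.line(img,*[tuple(int(x) for x in (q[k]-o+.5)*sc) for k in(i,j)],col,1)
d=float(sys.argv[2]);lat=float(sys.argv[3]);dz=float(sys.argv[4]); ov=len(sys.argv)<6
a=.04;C=p+[d*np.cos(a)-lat*np.sin(a),d*np.sin(a)+lat*np.cos(a),dz]
W=np.array([542.3,-52.1,50]);e=C-W
print("stone in window frame",round(e[0]*np.cos(a)+e[1]*np.sin(a),1),round(-e[0]*np.sin(a)+e[1]*np.cos(a),1),round(e[2],1))
for nm,c,o,sh in(("side",s,(220,150),(85,70)),("top",t,(200,130),(90,110))):
    sc=8 if nm=="side" else 5.4
    im=cv2.resize(c["color"][o[1]:o[1]+sh[1],o[0]:o[0]+sh[0],::-1],None,fx=sc,fy=sc,interpolation=cv2.INTER_CUBIC)
    o=np.array(o)
    if ov:
        box(im,c,boxpts(C[0],C[1],a,150,48,C[2]-12,C[2]+12),o,sc)
        box(im,c,boxpts(542.3+3,-52.1+.12,a,6,140,0,95),o,sc,(0,0,255))
    cv2.imwrite(f"pics/{nm}_{tag}.png",im)
E
python3 look.py a 19.7 0 23.1; python3 look.py b 19.7 0 23.1 n
```

```text
[425.  -57.   26.8]
stone in window frame -97.7 -0.2 -0.1
[425.1 -56.9  26.8]
stone in window frame -97.6 -0.1 -0.1
```

View pics/side_a.png

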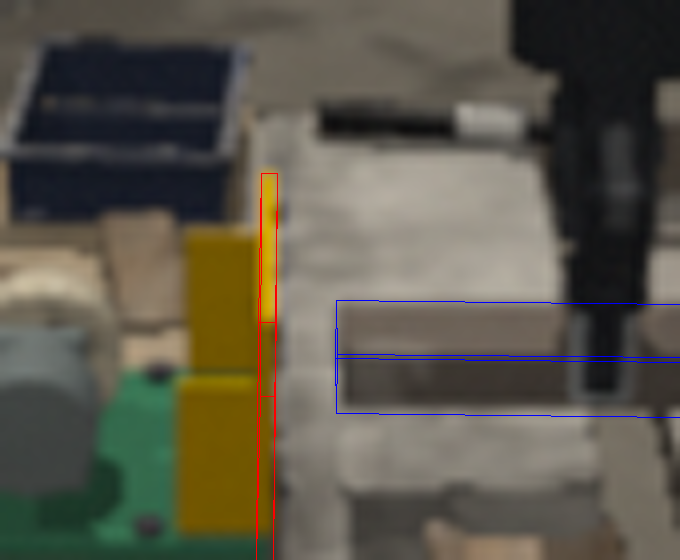

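View pics/side_b.png

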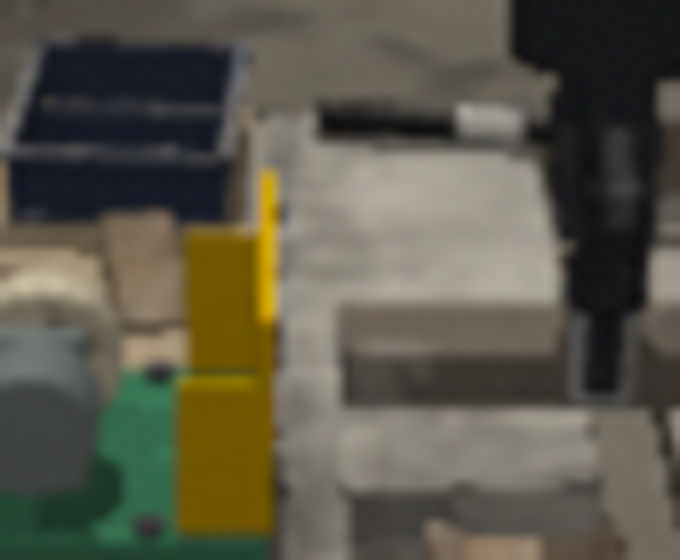

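View pics/top_a.png

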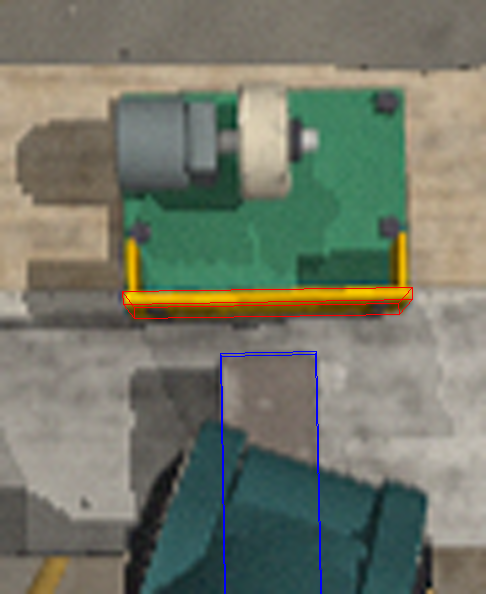

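```bash
cat > meas.py <<'E'
from h import *
t=capture("top");im=t["color"].astype(float)
# plate ends: yellow-ness profile
yl=np.clip((im[:,:,0]+im[:,:,1])/2-im[:,:,2],0,None)
def edge(prof,x0,sgn):
    g=np.diff(prof)*sgn; k=int(np.argmax(g)); w=np.clip(g[max(0,k-1):k+2],0,None)
    return x0+max(0,k-1)+.5+(w*np.arange(len(w))).sum()/w.sum()
for r in range(184,190):
    print(r,"yl L",round(edge(yl[r,217:230],217,1),2),"R",round(edge(yl[r,268:283],268,-1),2), yl[r,222:228].astype(int), yl[r,272:280].astype(int))
g=im@[.3,.6,.1]
for c in range(224,276,6): 
    p=yl[178:194,c]; print("col",c,"top",round(edge(p,178,1),2),"bot",round(edge(p,178,-1),2),p.astype(int))
for r in range(194,214,2): print(r,g[r,236:264].astype(int))
E
python3 meas.py
```

```text
184 yl L 222.56 R 275.7 [  0 205 217 199 180 153] [205 205 207 209  51  12  13  14]
185 yl L 222.5 R 275.54 [  0 222 212 210 211 207] [128 124 122 124  17  12  16  18]
186 yl L 222.63 R 274.46 [  1 116 132 129 128 116] [48 71 68  5  4 11 16 13]
187 yl L 223.49 R 274.5 [ 5  6 78 72 71  7] [60 46 48  5 11 11  8 13]
188 yl L 223.84 R 268.5 [ 7  0 50 77 78 54] [15 13 16 11  9  9 10 14]
189 yl L 223.39 R 280.5 [ 4  6 12 13 12 13] [10  9  6 10  9 10 10 11]
col 224 top 183.5 bot 185.85 [210 211 216 215 214 211 217 212 132  78  50  12   6   7   7  11]
col 230 top 183.75 bot 186.15 [  1   0   0   0   1   0 158 210 125  34  17   3   6  10   7   8]
col 236 top 183.76 bot 185.89 [  1   0   2   0   0   0 158 214 130  78  46   9   6   8   8   6]
col 242 top 183.49 bot 185.85 [  2   0   0   0   0  20 190 207 135  96  44   4   6   8  10   7]
col 248 top 183.26 bot 185.64 [  2   0   0   0   0  46 190 178 113  86  31   7   7   8   9   8]
col 254 top 183.06 bot 187.4 [  0   0   0   0   0  90 204 151 112  92  12   3   7   7   7  11]
col 260 top 183.0 bot 187.43 [  1   0   1   0   0 101 202 150  87  78  
[... 705 characters left out ...]
 66  66  57 138 143 136 123 110 108 107 108 110 110 109 111 110
 115 113 110 107 109 135 168 156 155 151]
204 [ 80  77  76  80  64 131 141 141 126 107 109 116 132 131 115 106 110 108
 110 112 106 110 122 155 153 159 151 161]
206 [ 81  81  79  72  64 127 140 121 117 110 104 106 109 110 104 107 107 109
 107 112 111 108 113 147 149 146 149 147]
208 [ 81  62  58  62  62  81 105 118 113 113 111 108 109 108 107 111 107 108
 109 113 108 109 110 149 154 155 153 156]
210 [ 57  69  64  65  60  57  58  52  59  73 113 111 111 105 102 109 109 108
 111 115 112 105 111 128 139 149 151 149]
212 [ 70  65  66  70  67  68  67  65  63  84  74  82 102 111 109 111 113 113
 110 114 117 108 114 140 137 151 155 154]
```

Run:
```python
from h import *
t=capture("top")
a=.04;ax=np.array([np.cos(a),np.sin(a)]);n=np.array([-np.sin(a),np.cos(a)])
P=unproj(t,[[222.55,186.0],[275.65,184.9]],95)[:,:2]   # front edge approx
S=unproj(t,[[240.5,202],[258.5,202],],62)[:,:2]
pc=P.mean(0)-0;sc=S.mean(0)
print(pc,sc,"lat stone-plate",(sc-pc)@n, "plate yaw from front edges", np.arctan2(*( (P[1]-P[0])*[1,-1])))
# plate top back edge line fit
cols=np.array([230,236,242,248,254,260,266,272]);rows=np.array([183.75,183.76,183.49,183.26,183.06,183.0,182.59,182.68])
k=np.polyfit(cols,rows,1);Q=unproj(t,np.c_[cols,np.polyval(k,cols)],95);print("yaw",np.arctan2(Q[-1,0]-Q[0,0],Q[0,1]-Q[-1,1]),k)
```

```text
[542.0863037  -52.14059666] [500.24087432 -54.30283378] lat stone-plate -0.4871367049197629 plate yaw from front edges 0.044574051557253906
yaw 0.053759142576557895 [-2.97817460e-02  1.90673968e+02]
```

Run:
```python
from h import *
s=capture("side");g=s["color"].astype(float)@[.3,.6,.1]
for c in list(range(264,292,3))+list(range(302,305,2)): print(c,g[184:206,c].astype(int))
a=.04;st=read_state()["ee_pos"];C=st+[17.5*np.cos(a),17.5*np.sin(a),23.1]
q=proj(s,boxpts(C[0],C[1],a,150,48,C[2]-12,C[2]+12));print(q.round(2))
```

```text
264 [139 151 156 141 114 101  99  97 102 102  84  70  69  68  67  62  67 117
 134 148 155 150]
267 [154 162 165 146 115 101 100 100 112 121  95  74  72  71  69  68  70 114
 134 141 142 135]
270 [155 164 168 147 114  99 100 100 109 119  94  70  62  59  59  57  65 121
 137 138 137 138]
273 [161 162 163 144 113 100  99 100 104 110  88  69  65  61  56  52  58 111
 125 132 135 133]
276 [161 162 160 140 112 100  98 101 100  99  76  57  54  55  53  51  59 119
 142 138 134 128]
279 [165 168 167 145 114 101  99 100 101  99  75  57  55  54  53  51  57 107
 129 126 128 133]
282 [171 172 169 146 114  98  98 101 101 100  76  57  55  54  53  51  60 116
 139 130 127 131]
285 [165 167 167 148 115  99  99 101 100  99  76  56  53  53  52  49  62 131
 152 137 130 130]
288 [167 165 165 146 115  99 100 100 100  97  75  56  53  54  52  51  60 128
 152 145 138 135]
291 [ 30  28  30  33  45  63  74  77  75  76  77  78  77  77  78  75  72 132
 155 148 136 136]
302 [149 149 150 133 109  95  90  90  88  79  62  52  51  52  52  51  50  48
  47  68  77  77]
304 [151 152 153 132 101  88  86  87  86  87  69  53  52  52  51  50  58 111
 130 127 123 101]
[[311.48 194.79]
 [312.   187.56]
 [313.47 201.65]
 [314.03 194.22]
 [262.14 194.36]
 [262.27 187.13]
 [262.36 201.21]
 [262.49 193.78]]
```

```bash
python3 go.py 439.4 -56.4 27 92.55
```

```text
clock 17.25 tcp [425.  -56.9  26.8] jaw 92.29 tilt [ 0.05 -0.02] F [ 0.6  0.1 -1.2] open 45.9 q [-0.17  0.44  0.26  2.27 -0.25  0.46  1.91]
(439.4, -56.4, 27.0) d [-0.57, -0.0, -0.01] a [-0.01, 0.01, -0.05] rows 0.3
```

Call:
arm_command --hand '[1,1,1,1,1,1,1,1]' --delta_pos '[[-0.15,0,-0.01],[-0.3,0,-0.01],[-0.45,0,-0.01],[-0.57,0,-0.01],[-0.57,0,-0.01],[-0.57,0,-0.01],[-0.57,0,-0.01],[-0.57,0,-0.01]]' --angular '[[0,0,-0.05],[0,0,-0.05],[0,0,-0.05],[0,0,-0.05],[0,0,-0.05],[0,0,-0.05],[0,0,-0.05],[0,0,-0.05]]'

```text
clock: 18.05
ee_pos: [439.1, -56.3, 27.0]
eef_rot: [-0.022, 1.0, -0.0, 0.0]
ft_force: [-0.2, 0.2, -2.0]
opening: 46.4
```

```bash
python3 go.py 464.4 -55.3 27 92.55;python3 look.py c 18 0 23.1 n; python3 meas.py | tail -14
```

```text
clock 18.05 tcp [439.1 -56.3  27. ] jaw 92.53 tilt [ 0.03 -0.02] F [-0.2  0.2 -2. ] open 46.4 q [-0.17  0.46  0.26  2.23 -0.25  0.48  1.91]
(464.4, -55.3, 27.0) d [-1.01, -0.0, 0.0] a [-0.0, 0.01, -0.0] rows 0.5
[439.2 -56.4  27.1]
stone in window frame -85.2 -0.1 0.2
200 [ 78  62  60  62  51 143 140 131 118 109 105 112 118 116 110 110 110 108
 112 111 114 111 119 164 164 163 171 171]
202 [ 51  63  61  64  58  64  56  70  83  87 111 107 110 110 108 112 103 114
 111 114 107 106 110 136 151 155 160 153]
204 [ 73  67  68  67  67  66  67  63  61  97 105 115 113 108 112 111 110 109
 110 110 107 108 118 157 153 158 153 157]
206 [ 69  62  67  70  67  68  66  74  47  39  52  57  60  67  77  82 100 113
 111 115 116 110 112 153 147 148 148 147]
208 [ 63  68  71  68  67  69  67  45  48  73  60  65  66  64  62  63  54  59
  57  70  79  78 106 156 157 158 157 155]
210 [ 67  67  65  65  68  71  64  40  65  73  69  75  70  68  67  67  70  71
  68  63  65  61  59  55  61  82  93 112]
212 [63 69 64 71 66 79 34 54 75 80 72 72 79 72 76 72 70 74 68 72 71 70 68 70
 64 61 62 55]
```

View pics/side_c.png

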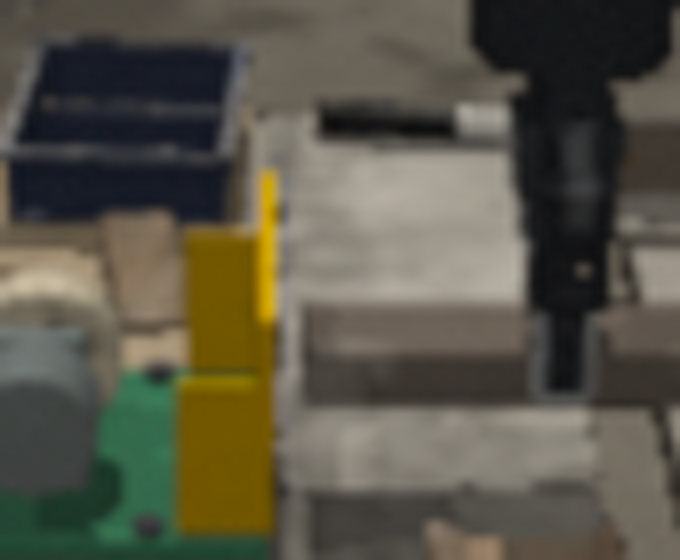

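View pics/top_c.png

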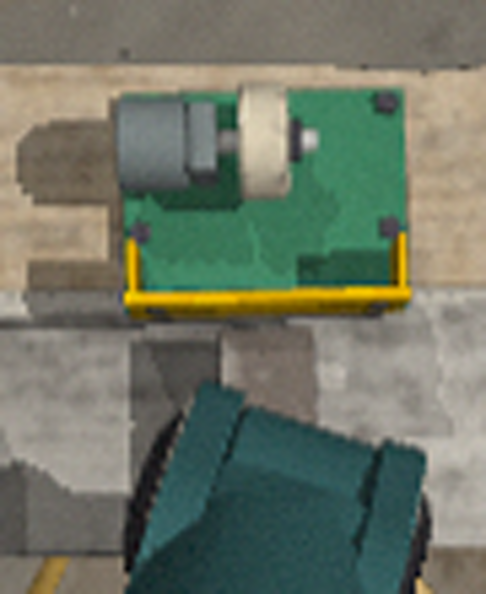

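Call:
arm_command --hand '[1,1,1,1,1,1,1,1]' --delta_pos '[[-0.1,0,0],[-0.2,0,0],[-0.3,0,0],[-0.4,0,0],[-0.5,0,0],[-0.6,0,0],[-0.7,0,0],[-0.7,0,0]]' --angular '[[0,0,0],[0,0,0],[0,0,0],[0,0,0],[0,0,0],[0,0,0],[0,0,0],[0,0,0]]'

```text
clock: 19.0
ee_pos: [457.2, -55.6, 27.1]
eef_rot: [-0.022, 1.0, -0.0, 0.001]
ft_force: [-0.1, -0.6, -3.3]
opening: 46.2
```

```bash
python3 go.py 485.4 -54.3 27 92.55;python3 look.py d 18 0 23.1 n
```

```text
clock 19.0 tcp [457.2 -55.6  27.1] jaw 92.54 tilt [ 0.07 -0.03] F [-0.1 -0.6 -3.3] open 46.2 q [-0.17  0.48  0.27  2.19 -0.25  0.5   1.9 ]
(485.4, -54.3, 27.0) d [-1.13, 0.0, 0.01] a [-0.01, 0.01, -0.0] rows 0.6
[456.6 -55.6  27. ]
stone in window frame -67.8 -0.1 0.1
```

View pics/side_d.png

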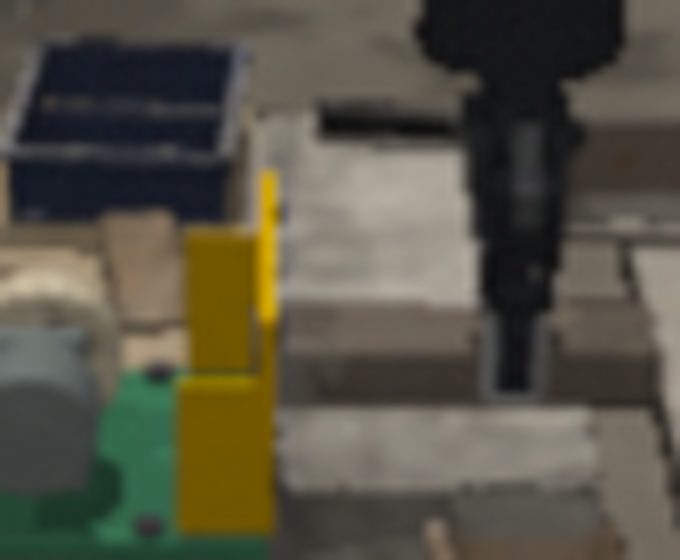

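Call:
arm_command --hand '[1,1,1,1,1,1,1,1]' --delta_pos '[[-0.1,0,0],[-0.2,0,0],[-0.3,0,0],[-0.4,0,0],[-0.5,0,0],[-0.6,0,0],[-0.6,0,0],[-0.6,0,0]]' --angular '[[0,0,0],[0,0,0],[0,0,0],[0,0,0],[0,0,0],[0,0,0],[0,0,0],[0,0,0]]'

```text
clock: 19.9
ee_pos: [471.5, -54.9, 27.0]
eef_rot: [-0.022, 1.0, -0.0, 0.0]
ft_force: [0.1, 0.3, -3.4]
opening: 46.1
```

```bash
python3 go.py 485.4 -54.3 27 92.55;python3 look.py e 18 0 23.1 n; python3 -c "
from rig import *
print(read_state()['moment'])"
```

```text
clock 19.9 tcp [471.5 -54.9  27. ] jaw 92.53 tilt [ 0.02 -0.02] F [ 0.1  0.3 -3.4] open 46.1 q [-0.18  0.49  0.27  2.16 -0.25  0.52  1.9 ]
(485.4, -54.3, 27.0) d [-0.55, 0.0, 0.0] a [-0.0, 0.0, -0.0] rows 0.3
[471.4 -55.   27. ]
stone in window frame -53.0 -0.0 0.1
[ 0.00142439  0.00201267 -0.00780562]
```

View pics/side_e.png

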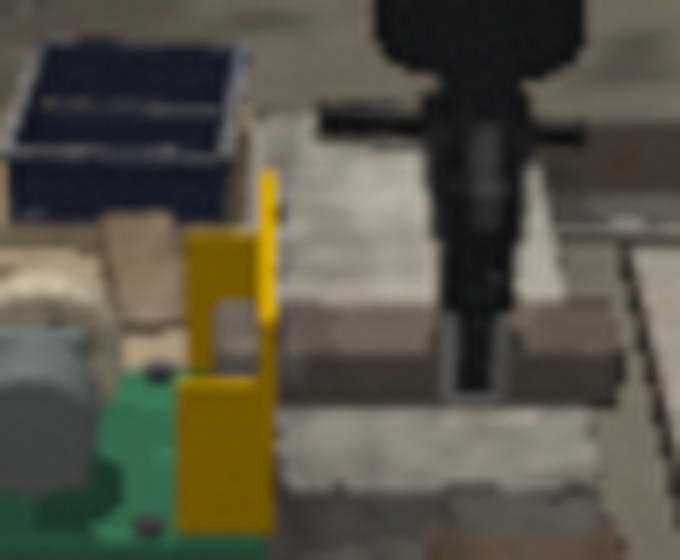

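View pics/top_e.png

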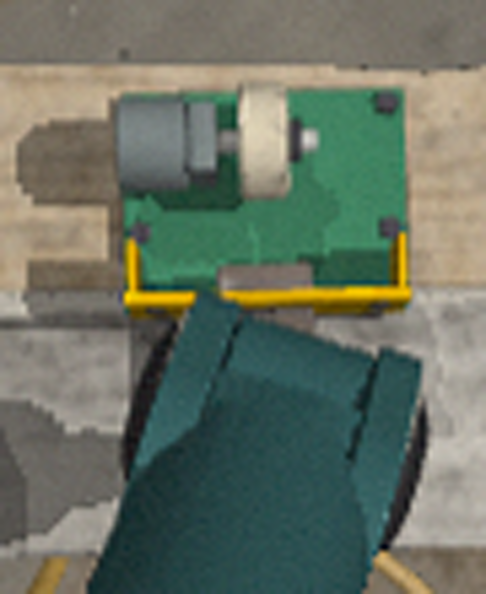

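Call:
arm_command --hand '[1,1,1,1,1,1,1,1]' --delta_pos '[[-0.1,0,0],[-0.2,0,0],[-0.3,0,0],[-0.4,0,0],[-0.5,0,0],[-0.54,0,0],[-0.54,0,0],[-0.54,0,0]]' --angular '[[0,0,0],[0,0,0],[0,0,0],[0,0,0],[0,0,0],[0,0,0],[0,0,0],[0,0,0]]'

```text
clock: 20.8
ee_pos: [484.7, -54.3, 27.0]
eef_rot: [-0.022, 1.0, -0.0, 0.0]
ft_force: [0.1, -0.3, -3.3]
opening: 46.2
```

```bash
python3 go.py 485.4 -54.3 27 92.55;python3 look.py f 18 0 23.1; python3 look.py g 18 0 23.1 n; python3 go.py
python3 - <<'E'
from h import *
for k in range(3):
    t=capture("top");s=capture("side")
for nm,c in(("top",t),("side",s)):
    for m in masks_of(c,"chock_center")[:1]: print(nm,m["conf"],unproj(c,m["centre"],27))
g=t["color"].astype(float)@[.3,.6,.1]
for r in range(170,184,2): print(r,g[r,236:264].astype(int))
E
```

```text
clock 20.8 tcp [484.7 -54.3  27. ] jaw 92.53 tilt [ 0.   -0.02] F [ 0.1 -0.3 -3.3] open 46.2 q [-0.18  0.51  0.27  2.13 -0.25  0.53  1.89]
(485.4, -54.3, 27.0) d [-0.03, -0.0, -0.0] a [-0.0, 0.0, -0.0] rows 0.0
[484.7 -54.3  27. ]
stone in window frame -39.6 0.1 0.1
[484.8 -54.3  27. ]
stone in window frame -39.6 0.1 0.1
clock 21.0 tcp [484.8 -54.3  27. ] jaw 92.53 tilt [ 0.01 -0.02] F [-0.6  0.  -2.7] open 46.5 q [-0.18  0.51  0.27  2.13 -0.25  0.53  1.89]
top 0.59 [[453.41599049  94.58734901  27.        ]]
side 0.63 [[454.46911919 102.2078705   27.        ]]
170 [ 93  97  98 100  99 100  95  98  98  98  97  98  95  98  92  96 102  92
 102  99  96 100 101  96  97  94 106 106]
172 [ 95  96 100  97  98  95  98  97 101 100 117  99 101  98  96  97 101  96
  98  96  99  98 102  97 106 109 113 113]
174 [ 97  94  96  99  82  99 104  99  98  99 108 107 104 103 106 102 107 107
 111 107 108 103  99  98 112 110 111 110]
176 [ 65  68  65  67 108 129 123 116 115 110 107 107 113 112 113 113 114 114
 116 117 115 104 101 100 115  88  80  88]
178 [ 66  67  66  60  71  80 105  85 101 112 109 111 111 112 113 113 114 117
 118 118 117  95  62  52  73  71  73  75]
180 [ 72  72  69  68  69  67  66  70  85 112 112 110 112 111 110 113 114 115
 111 114 112 110  59  76  73  76  73  71]
182 [ 67  69  69  66  70  70  72  39  51  57  65  73  81  89  97  95 111 113
 114 111 108 115  69  55  65  67  63  64]
```

View pics/side_g.png

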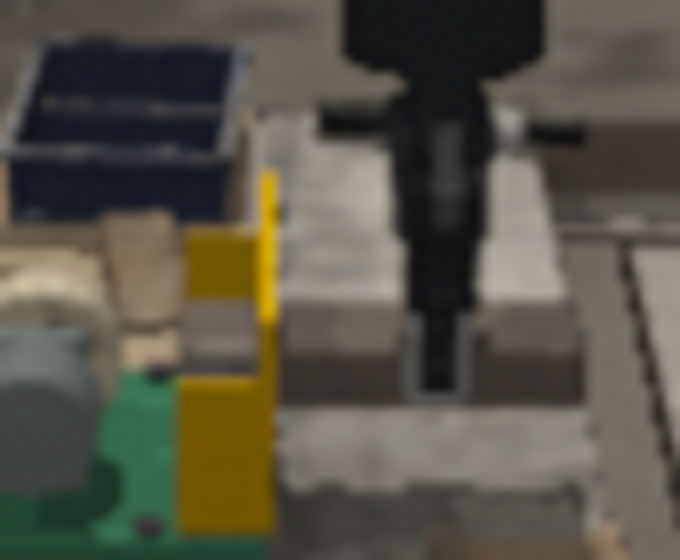

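View pics/top_f.png

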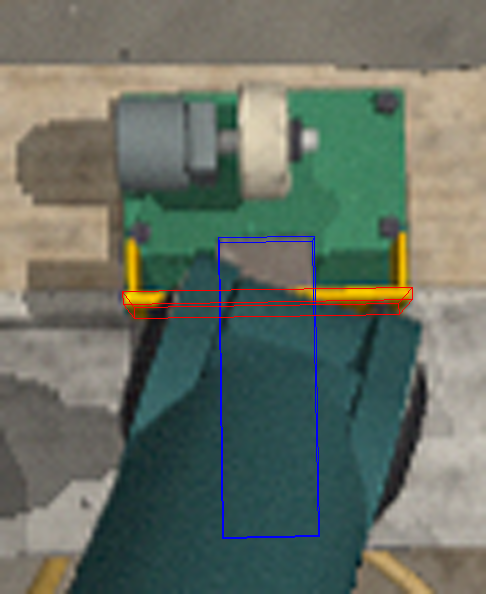

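```bash
python3 -c "
from rig import *
print(hand_in());s=read_state();print(s['clock'],s['ee_pos'],s['ft_force'],s['opening'])"
```

```text
the job is handed in; nothing more can be done
None
the job is handed in; nothing more can be done
```

I cleared the chock away and am holding the stone through the window, and I handed the job in at about 21 s. The hand-in reports no verdict, so what follows rests on my own checks.

**Chock:** It stands upright and let go at about (457, 103) mm, roughly 175 mm from the window.

**Stone:** I gripped it at 100 N, with the opening reading about 46 mm, and went straight through the window with no push-back felt. In the window frame its centre is about x = -40, y = 0 and z = 0 mm. The nose is about 2 cm short of the wheel. The force reading was only the stone's weight, about 3 N down and under 1 N sideways.

**Checks that failed or disagreed:**
- **First chock grasp:** It closed on top of the chock and pressed down with about 33 N. The camera showed the fingertips about 32 mm higher than the reported tool position implied. I opened, allowed for that offset, and the second grasp held. The chock had not visibly moved.
- **Stone pitch:** The side view suggests the nose may hang about 0.5° low, which is within camera error.
- **Stand yaw:** Different edges gave 0.040 to 0.054 rad; I used about 0.045.
- **Chock position:** The top-camera network put it 4–9 mm from where I released it. The side camera agreed to about 3 mm.
- **Tile, wedge and marker:** I did not measure them again at the end. In the later pictures they appeared to be where they started.

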